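# Put the scraper away in the clear slot of the leaning block

## Task

Take the hand scraper from the drying stand and slide its blade, edge first, into the leaning wooden block until it is fully home, keeping hold of it until it is down, and then let go. Only one of the three slots is clear to the bottom; the others are packed partway, so feel for the one that takes the whole blade, without ramming the blade hard against the block. Leave the other tools on the table where they lie.

Things in the scene. Friction and masses are not known exactly. Their poses are not given: they have to be found in the camera images.
- scraper: Hand scraper, flat steel blade 60 mm wide (y) and 3 mm thick (x), brown wooden grip on top. Origin: middle of the blade's lower edge; z runs up from edge to grip, both faces alike. Bare blade from z = 0 to 88 mm, a 9 mm thick steel collar to 98 mm, grip from 96 to 128 mm. 0.10 to 0.21 kg. It starts standing on its edge, grip up, in the drying stand, leaning a few degrees at most.
- scraper_grip (a point): Centre of the scraper's wooden grip, 112 mm above the blade's edge. The grip is 66 mm long (scraper's y), 32 mm high (z) and 20 mm thick (x): squeeze it across its thickness, from above.
- stand: Low aluminium drying stand, fixed, 70 x 90 x 36 mm, with one groove 5 mm wide, 66 mm long (along its y) and 30 mm deep whose floor is 6 mm above the table. Origin: centre of its underside, z up.
- holder: Fixed scraper block: plywood foot 120 x 250 x 12 mm (origin: centre of its underside; z up, y along the row of three slots) and on it a light wooden block 50 mm thick, 240 mm wide, 75 mm high that leans 28 degrees toward its -x (the stand's side). All slots run down along (0.469, 0, -0.883), at right angles to the block's sloping upper face; their long side lies along y.
- slot_1 (a point): Middle of the mouth of the first (the block's +y end, far from the robot) slot, in the block's sloping face, 90 mm up; slots 76 mm apart. Slot 64 mm long, 6 mm wide, widened to 16 mm at the face. Alike from outside: a clear slot takes 52 mm of blade (along the slot, from the face), in two of the three packing deep down stops it at 25 mm. Which is clear changes each time, unseen and unreported.
- slot_2 (a point): Middle of the mouth of the middle slot, in the block's sloping face, 90 mm up; slots 76 mm apart. Slot 64 mm long, 6 mm wide, widened to 16 mm at the face. Alike from outside: a clear slot takes 52 mm of blade (along the slot, from the face), in two of the three packing deep down stops it at 25 mm. Which is clear changes each time, unseen and unreported.
- slot_3 (a point): Middle of the mouth of the third (the block's -y end, near the robot) slot, in the block's sloping face, 90 mm up; slots 76 mm apart. Slot 64 mm long, 6 mm wide, widened to 16 mm at the face. Alike from outside: a clear slot takes 52 mm of blade (along the slot, from the face), in two of the three packing deep down stops it at 25 mm. Which is clear changes each time, unseen and unreported.
- pliers: Blue-handled pliers lying on the table between block and stand, near its front edge, 44 x 135 x 14 mm, a bystander; origin under its middle.
- nippers: Black nippers lying to the left of the stand, 44 x 129 x 14 mm, a bystander; origin under its middle.
- screwdriver_1: Screwdriver with a red handle lying right of the block, 24 x 161 x 24 mm, a bystander; origin under its middle.
- hex_key: Black L-shaped hex key lying behind the stand, 30 x 79 x 8 mm, a bystander; origin under its middle.
There are look-alikes about, which are no part of the job. Leave any blue or yellow look-alike of the scraper alone.

How it is judged (in metres and radians):
On the way, in this order (a step that is already met when the one before it is completed fails the run):
1. the scraper is held and lifted clear of the drying stand (contact force between the fingers and scraper above 1 N and height (world z) of scraper above 0.06 m), for 0.1 s.
2. the blade is fully home in a slot of the block while still held (z of scraper in the frame of holder between 0.03 and 0.0484 m and x of scraper in the frame of holder between -0.012 and 0.02 m and y of scraper in the frame of holder between -0.085 and 0.085 m and angle between scraper's own z axis and vertical between 0.38 and 0.63 rad and angle between the y axis of scraper and the y axis of holder, either way round below 0.1 rad and contact force between the fingers and scraper above 1 N), for 0.2 s.
At the end, for the whole second after the job is handed in: The scraper stands released and at rest in a slot of the block, leaning with it (22 to 36 degrees), its blade in line with the slot and at least 47 mm deep (52 mm is the bottom of a clear slot); the pliers, nippers, screwdriver and hex key lie within 20 mm of where they were (z of scraper in the frame of holder between 0.03 and 0.0484 m and x of scraper in the frame of holder between -0.012 and 0.02 m and y of scraper in the frame of holder between -0.085 and 0.085 m and angle between scraper's own z axis and vertical between 0.38 and 0.63 rad and angle between the y axis of scraper and the y axis of holder, either way round below 0.1 rad and not (contact force between the fingers and scraper above 1 N) and linear speed of scraper below 0.01 m/s and angular speed of scraper below 0.1 rad/s and distance of each of pliers, nippers, screwdriver_1, hex_key from where it was at the start of the episode below 0.02 m); the robot touches nothing.
It fails at once if the blade is rammed against the block with more than 45 N (contact force between scraper and holder above 45 N).
It fails at once if the pliers pushed 20 mm or more (distance of pliers from where it was at the start of the episode above 0.02 m).
It fails at once if the nippers pushed 20 mm or more (distance of nippers from where it was at the start of the episode above 0.02 m).
It fails at once if the screwdriver pushed 20 mm or more (distance of screwdriver_1 from where it was at the start of the episode above 0.02 m).
It fails at once if the hex key pushed 20 mm or more (distance of hex_key from where it was at the start of the episode above 0.02 m).
It also fails if it takes over 54 s, if anything falls off the work surface, if the arm or the gripper's body presses on something with over 40 N, if the wrist force passes 120 N, or if a joint passes its speed limit or range.

## Robot

A 6-joint arm with a two-finger parallel gripper is mounted at the origin on a cart in front of the work surface, level with it; the furniture and walls round the work are solid. World frame = base frame: x ahead of the robot, y to its left, z up, the work surface at z = 0. Lengths are in mm, angles in rad, forces in N, time in s.
With the tool pointing down it reaches from about 350 to 875 mm from the base axis. Payload 4.2 kg.
Tool frame: the origin (TCP) lies midway between the tips of the shut fingers; the grasp point (between the pads) lies 19 mm behind it; z points along the fingers, y is the direction in which the jaws open and shut (so a half turn about z gives the same grasp; the last joint's range is limited). The gripper opens to 85 mm and grips with 20 to 120 N. Pads are 22 mm wide; open, the fingers measure 114 mm over their backs; the gripper's body (76 mm by 85 mm) begins 54 mm behind the grasp point. The pads swing forward as they close: fully open they stand 13 mm farther back than shut.
Start: joints at [-0.955, 0.385, 0.008, 0, -1.194, -0.259], TCP at [218.313, -585.61, 231.312] pointing down, gripper open.
Joint ranges: [-3.14, 3.14], [-1.21, 2.06], [-1.07, 1.41], [-3.16, 2.05], [-2.99, -0.16], [-3.1, 3.1]. Speed limits (rad/s): [2.79, 2.79, 3.14, 3.14, 3.14, 3.14].

## Interface

Orientations are given as a unit quaternion [x, y, z, w].
In Python, from bench import readout, optics, workorder, nets gives the robot as it stands. The module is installed in compiled form; this text tells all that it offers.
- The arm moves only by the tool move_arm, never from a script. Its argument "steps" is a list of rows, each a list of 7 numbers: the opening, from -1 (shut) to 1 (fully open), so that 0 is half open, then the shift along the world's x, y, z in mm, then the turn, a rotation vector about the world's x, y, z in rad. In form: [[gripper, tx, ty, tz, wx, wy, wz], ...]. A call has 1 to 5 rows; each row is the pose to reach, as a shift and turn from the pose commanded when the call began; what a row does not reach only later rows make up. A row lasts 1/12 s, in which the tool goes at most 41.7 mm and 7.16 degrees, less where a joint would pass 70% of its speed; a pose out of reach is approached as far as the arm can. A call with a gripper value outside its range is refused whole. The fingers move at their own pace and stop on an object; the grip force is fixed at half the most. Time passes only in rows, so rows that repeat a pose let the fingers close. It gives the time, the measured TCP pose, the force and the opening at its end, in the units of the state.
- readout.read_state(): the state, without advancing time (a new reading comes with each control period).
- optics.get_image(name): name is "side" or "top"; returns a dict with "frame" (480x640x3 uint8, blue, green, red), "fx", "fy", "cx", "cy" (pixels), "k1" (the pictures are not rectified: a ray, as slopes to the right and down, at radius r is drawn at 1 + k1 r^2 times it, then the intrinsics apply), "rvec" (rotation vector, rad) and "tvec" (3), from world to camera coordinates, as OpenCV has them. Camera axes: x right, y down, z forward; pixel columns grow to the right and rows downward; lengths in mm; the calibration is good to about 2 mm. A picture is of the moment at which its call begins. There is no depth.
- workorder.job_done(): hands the job in, once; it reports no verdict.
Trained networks look in a picture, given as the dict that the camera call returned (one of the last four; its "shot" number tells which), for a name from the list of things; names that differ only in an ending like _2 or _b are one class to them, and where a whole thing is asked for, a point or a joint stands for the part that bears it (a point fixed in the world has none). Each returns a list of dicts, best first, with "conf" (0 to 1); they miss things now and then, are a little off and sometimes report something else, mostly with a low value. They report only what shows in the picture. A call takes as long as a camera call. They do not tell look-alikes from the thing itself.
- nets.silhouettes(name, picture): "region" (480x640 bool, what is visible of it) and "extent" ([left, top, right, bottom] in pixels, round what is visible of it).
- nets.tip_of(name, picture): "uv" ([column, row] in pixels: a listed point, or the origin of a listed thing).
The state is a dict: "clock": time; "joints": joint angles; "joint_vel": joint speeds; "joint_efforts": joint torques, N m; "position": TCP position; "ee_rot": TCP orientation; "contact_force": force on the tool from outside, world axes, zero at the start; "wrist_torque": the same for the moment, N m; "gripper_width": finger opening in mm.
Only numpy, scipy, OpenCV 4.12 (cv2) and the standard library are available. Lean on these libraries where they do the work, as an engineer would, in place of code of your own. Each camera call takes 0.05 s, during which the arm holds its last target.

## Working session

There is one attempt and no reset: what is moved stays moved. The work goes in short steps, Python scripts to look and compute and a tool call to move; the robot and the scene stay as the last step left them, time stands still between calls to the robot, and variables do not carry over. Pictures are saved under pics/ and viewed, and the job is handed in when it is done.

Besides the shell and the picture viewer there is one more tool, called as name(argument=value, ...), one argument or row to a line, values as JSON. move_arm: Moves the arm, as the interface text tells. Its arguments: {"type":"object","properties":{"steps":{"type":"array","items":{"type":"array","items":{"type":"number"}}}},"required":["steps"]}

```bash
mkdir -p pics
python3 - <<'E'
from bench import readout, optics, nets
import cv2
print(readout.read_state())
for n in ["side","top"]:
    p=optics.get_image(n); cv2.imwrite(f"pics/{n}0.png",p["frame"])
    print(n,{k:p[k] for k in p if k!="frame"})
    for t in ["scraper","stand","holder","scraper_grip","slot_1"]:
        try: print(t,[(round(d["conf"],2),[round(float(x)) for x in d["uv"]]) for d in nets.tip_of(t,p)][:5])
        except Exception as e: print(t,e)
E
```

```text
{'clock': 0.0, 'joints': array([-9.55400134e-01,  3.85568432e-01,  6.64287197e-03, -5.25405242e-04,
       -1.19398309e+00, -2.58592766e-01]), 'joint_vel': array([-7.98826028e-05, -1.27029140e-03,  1.01840988e-03,  1.53999557e-03,
       -5.59199330e-04,  2.03160588e-04]), 'joint_efforts': array([-7.44358076e-04, -3.92292917e+01,  1.88403243e+01,  4.18609723e+00,
       -4.57579663e-03, -1.70290252e-05]), 'position': array([ 218.12259136, -585.08902102,  230.21715711]), 'ee_rot': array([-1.77361393e-01,  9.84145193e-01,  1.06025028e-03, -2.25763098e-04]), 'contact_force': array([ 0.03614203,  0.08925964, -0.20234174]), 'wrist_torque': array([ 0.03529431, -0.00821951,  0.01999389]), 'gripper_width': 85.14195067802376}
side {'fx': 555.5839278056769, 'fy': 555.5839278056769, 'cx': 317.39714564933934, 'cy': 245.42976265229282, 'k1': -0.0852556742340644, 'rvec': array([ 0.09907639, -2.67393888,  1.6173287 ]), 'tvec': array([ 591.11555743,   97.68271168, 1585.63488496]), 'shot': 1}
scraper [(0.96, [315, 325]), (0.83, [366, 348]), (0.82, [336, 290])]
stand [(0.7, [314, 327]), (0.67, [329, 357])]
holder [(0.77, [328, 252])]
scraper_grip [(0.91, [366, 308]), (0.76, [334, 254]), (0.61, [380, 344]), (0.52, [312, 325])]
slot_1 [(0.97, [350, 232]), (0.81, [330, 232]), (0.63, [302, 223])]
top {'fx': 503.2299530800654, 'fy': 503.2299530800654, 'cx': 313.37712400546815, 'cy': 230.21601313878338, 'k1': 0.01807224530177536, 'rvec': array([ 2.13818548, -2.11433841,  0.14695866]), 'tvec': array([  68.43065053,  576.9549517 , 1328.49901576]), 'shot': 2}
scraper [(0.79, [243, 228]), (0.79, [300, 248]), (0.77, [209, 272]), (0.67, [166, 281]), (0.37, [363, 258])]
stand [(0.72, [239, 228])]
holder [(0.78, [379, 236]), (0.31, [202, 240])]
scraper_grip [(0.78, [152, 276]), (0.68, [236, 224]), (0.59, [204, 270]), (0.48, [298, 240])]
slot_1 [(0.87, [365, 260]), (0.85, [383, 204]), (0.63, [376, 230])]
```

View pics/side0.png

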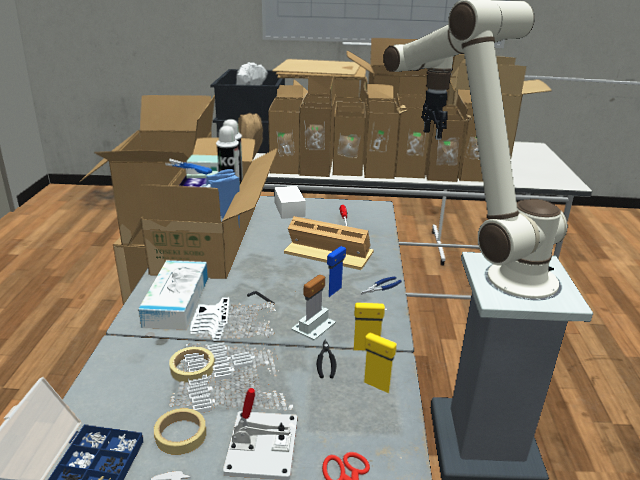

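View pics/top0.png

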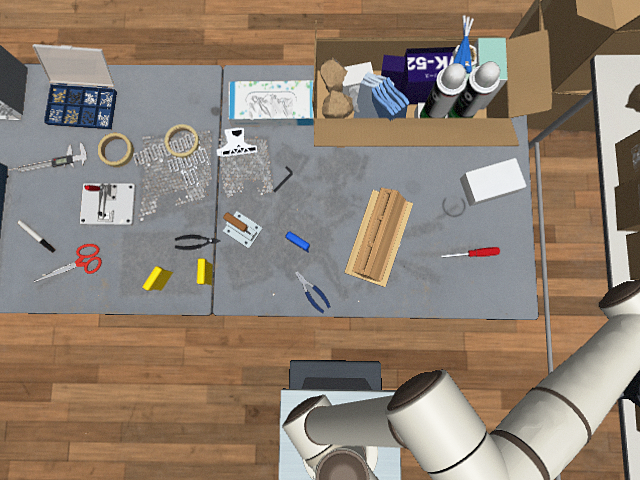

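The pictures show four scraper shapes in the top view: brown-gripped in the aluminium stand (238,226), blue (297,241), and yellow (155,278) and (204,271). The brown one in the stand fits the description; in the side view it is at (314,300). I'll confirm it in enlarged crops.

```bash
cat > h.py <<'E'
import numpy as np, cv2
from scipy.spatial.transform import Rotation as R
class Cam:
    def __init__(s,p):
        s.K=np.array([[p["fx"],0,p["cx"]],[0,p["fy"],p["cy"]],[0,0,1.]]); s.d=np.array([p["k1"],0,0,0.]); s.r=np.array(p["rvec"]);s.t=np.array(p["tvec"])
    def proj(s,X): return cv2.projectPoints(np.atleast_2d(np.array(X,float)),s.r,s.t,s.K,s.d)[0].reshape(-1,2)
    def ray(s,uv):
        n=cv2.undistortPoints(np.array(uv,float).reshape(-1,1,2),s.K,s.d).reshape(-1,2)
        Rm=cv2.Rodrigues(s.r)[0]; c=-Rm.T@s.t
        return c,(np.c_[n,np.ones(len(n))]@Rm)
    def plane(s,uv,z):
        c,d=s.ray(uv); return c+d*((z-c[2])/d[:,2])[:,None]
def frame(yaw,xy,z=0):
    return R.from_euler('z',yaw),np.array([xy[0],xy[1],z])
E
python3 - <<'E'
import cv2
a=cv2.imread("pics/top0.png");b=cv2.imread("pics/side0.png")
cv2.imwrite("pics/c_top.png",cv2.resize(a[170:300,200:430],None,fx=3.4,fy=3.4,interpolation=cv2.INTER_CUBIC))
cv2.imwrite("pics/c_side.png",cv2.resize(b[200:350,260:420],None,fx=4,fy=4,interpolation=cv2.INTER_CUBIC))
E
```

```text
(no output)
```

View pics/c_top.png

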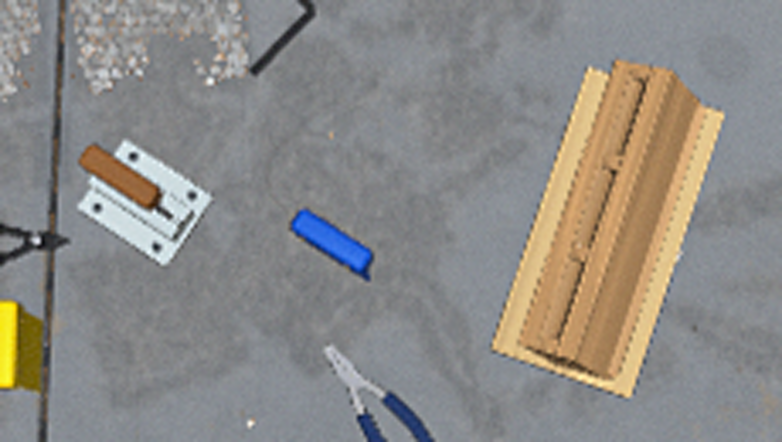

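View pics/c_side.png

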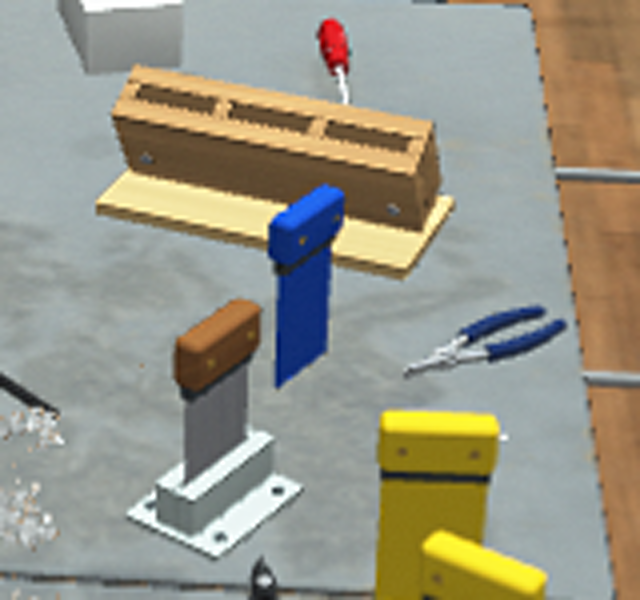

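The crops confirm that the scraper with the brown grip and bare steel blade stands in the aluminium stand. The blue and yellow pieces are decoys. Next I'll fit the poses.

```bash
cat > fit.py <<'E'
from h import *
from bench import optics,nets
from scipy.optimize import least_squares,minimize
pt=optics.get_image("top");ps=optics.get_image("side")
T,S=Cam(pt),Cam(ps)
ct=lambda L:np.array(L,float)/3.4+[200,170]-0.35
cs=lambda L:np.array(L,float)/4+[260,200]-0.38
# holder
def H(p,P): 
    Rz=R.from_euler('z',p[2]); return Rz.apply(np.array(P,float))+[p[0],p[1],0]
footT=[(-60,125,12),(-60,-125,12),(60,-125,12),(60,125,12)]
uvT=ct([(590,67),(493,350),(632,397),(722,112)])
footS=[(-60,125,12),(-60,-125,12),(60,-125,12)]
uvS=cs([(97,206),(405,272),(455,200)])
slS=cs([(370,135),(270,117),(177,97)])
def res(p):
    m=[(p[3],y,90) for y in(-76,0,76)]
    return np.r_[(T.proj(H(p,footT))-uvT).ravel(),(S.proj(H(p,footS))-uvS).ravel(),(S.proj(H(p,m))-slS).ravel()]
c=T.plane(uvT,12); print("foot",c.round(0).tolist())
c0=c.mean(0)
r=least_squares(res,[c0[0],c0[1],-1.87,-20]);print("holder",r.x.round(3),"res",res(r.x).round(1))
# same with top only
r2=least_squares(lambda p:(T.proj(H(p,footT))-uvT).ravel(),[c0[0],c0[1],-1.87]);print("top only",r2.x.round(3))
r3=least_squares(lambda p:res(p)[8:],r.x);print("side only",r3.x.round(3))
for nm,pp,C in(("top",pt,T),("side",ps,S)):
    print(nm,"slots pred",C.proj(H(r.x,[(r.x[3],y,90) for y in(76,0,-76)])).round(0).tolist(),[np.round(d["uv"]).tolist() for d in nets.tip_of("slot_1",pp)])
# stand
kt=ct([(122,140),(212,197),(165,265),(78,208)]); print("stand",T.plane(kt,3).round(0).tolist())
ks=cs([(128,515),(215,557),(303,488)]); print("stand side",S.plane(ks,3).round(0).tolist())
# scraper grip mask by colour within window
def mask(p,win):
    x0,y0,x1,y1=win
    h=cv2.cvtColor(p["frame"],cv2.COLOR_BGR2HSV);m=((h[...,0]<18)&(h[...,1]>110)).astype(np.uint8)
    o=np.zeros_like(m);o[y0:y1,x0:x1]=m[y0:y1,x0:x1];return o
mt=mask(pt,(215,205,255,245));ms=mask(ps,(295,268,330,302))
print("mask px",mt.sum(),ms.sum())
G=np.array([(x,y,z) for x in(-10,10) for y in(-33,33) for z in(96,128)],float)
def hull(C,X):
    o=np.zeros((480,640),np.uint8); 
    # 8x supersampled
    q=cv2.convexHull(C.proj(X).astype(np.float32)); return q
def SC(p,P): # x,y,yaw,tiltx,tilty
    Rr=R.from_euler('z',p[2])*R.from_rotvec([p[3],p[4],0]); return Rr.apply(np.array(P,float))+[p[0],p[1],6]
def cost(p):
    c=0
    for C,m in((T,mt),(S,ms)):
        q=hull(C,SC(p,G)); ys,xs=np.nonzero(m);x0,y0=xs.min()-6,ys.min()-6;w,hh=xs.max()-x0+6,ys.max()-y0+6
        big=np.zeros((hh*8,w*8),np.uint8);cv2.fillConvexPoly(big,np.round(((q-[x0,y0]+.5)*8)).astype(np.int32),1)
        a=cv2.resize(big.astype(np.float32),(w,hh),interpolation=cv2.INTER_AREA)
        c+=np.abs(a-m[y0:y0+hh,x0:x0+w]).sum()/m.sum()
    return c+ (p[3]/.1)**2*.02+(p[4]/.1)**2*.02
sc=T.plane(kt,3).mean(0)
v=(T.plane(kt,3)[0]-T.plane(kt,3)[1]); yaw=np.arctan2(-v[0],v[1])
best=None
for k in range(6):
    p0=np.array([sc[0],sc[1],yaw,0,0])+np.random.randn(5)*[3,3,.05,.03,.03]
    o=minimize(cost,p0,method="Nelder-Mead",options=dict(initial_simplex=p0+np.r_[np.zeros((1,5)),np.diag([6,6,.1,.06,.06])],maxiter=600))
    print(o.x.round(3),round(o.fun,3)); best=o if best is None or o.fun<best.fun else best
p=best.x;print("stand c",sc.round(1),"yaw",yaw,"grip centre",SC(p,[(0,0,112)]).round(1))
for nm,pp,C in(("top",pt,T),("side",ps,S)):
    f=cv2.resize(pp["frame"],None,fx=4,fy=4,interpolation=cv2.INTER_CUBIC)
    dr=lambda X,cl:cv2.polylines(f,[np.round((C.proj(X)+.5)*4).astype(np.int32)],True,cl,1)
    q=cv2.convexHull(C.proj(SC(p,G)).astype(np.float32))
    cv2.polylines(f,[np.round((q+.5)*4).astype(np.int32)],True,(0,255,0),1)
    dr(SC(p,[(0,-30,0),(0,30,0),(0,30,88),(0,-30,88)]),(255,0,255))
    dr(H(r.x,footT),(0,0,255))
    for y in(-76,0,76): dr(H(r.x,[(r.x[3],y-32,90),(r.x[3],y+32,90)]),(255,0,0))
    x0,y0=(200,170) if nm=="top" else (270,205)
    cv2.imwrite(f"pics/ov_{nm}.png",f[y0*4:y0*4+560,x0*4:x0*4+800])
E
python3 fit.py
```

```text
foot [[701.0, -92.0, 12.0], [464.0, -12.0, 12.0], [427.0, -124.0, 12.0], [663.0, -201.0, 12.0]]
holder [ 564.209 -106.415   -1.894  -17.888] res [-1.1 -0.3 -0.9 -0.2 -0.3  0.3  0.7 -0.1 -0.4 -1.4  0.7 -1.2  0.3 -0.9
 -0.5 -0.   0.3 -0.2  0.   0.2]
top only [ 564.001 -107.459   -1.891]
side only [ 565.11  -100.447   -1.897  -12.864]
top slots pred [[384.0, 204.0], [375.0, 231.0], [366.0, 258.0]] [[364.0, 258.0], [377.0, 230.0], [386.0, 206.0], [468.0, 253.0]]
side slots pred [[304.0, 224.0], [327.0, 229.0], [352.0, 233.0]] [[328.0, 231.0], [353.0, 233.0], [304.0, 221.0]]
stand [[637.0, 299.0, 3.0], [590.0, 222.0, 3.0], [532.0, 259.0, 3.0], [579.0, 333.0, 3.0]]
stand side [[637.0, 296.0, 3.0], [581.0, 333.0, 3.0], [532.0, 258.0, 3.0]]
mask px 182 301
[ 5.89254e+02  2.72634e+02 -5.23000e-01 -1.40000e-02 -5.50000e-02] 0.554
[ 5.90606e+02  2.72014e+02 -5.47000e-01 -0.00000e+00 -6.50000e-02] 0.555
[ 5.91051e+02  2.77075e+02 -5.39000e-01  3.40000e-02 -4.70000e-02] 0.533
[ 5.93466e+02  2.76554e+02 -5.29000e-01  3.80000e-02 -6.40000e-02] 0.523
[ 5.90941e+02  2.73360e+02 -5.29000e-01  3.00000e-03 -6.10000e-02] 0.546
[ 5.97231e+02  2.82845e+02 -5.42000e-01  9.30000e-02 -6.50000e-02] 0.505
stand c [584.6 278.2   3. ] yaw -0.5548511825070719 grip centre [[585.7 277.7 117.3]]
```

View pics/ov_top.png

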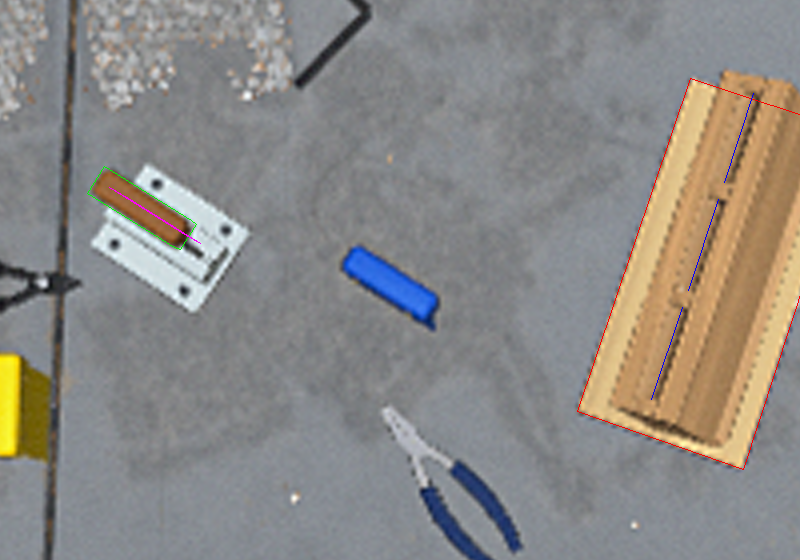

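View pics/ov_side.png

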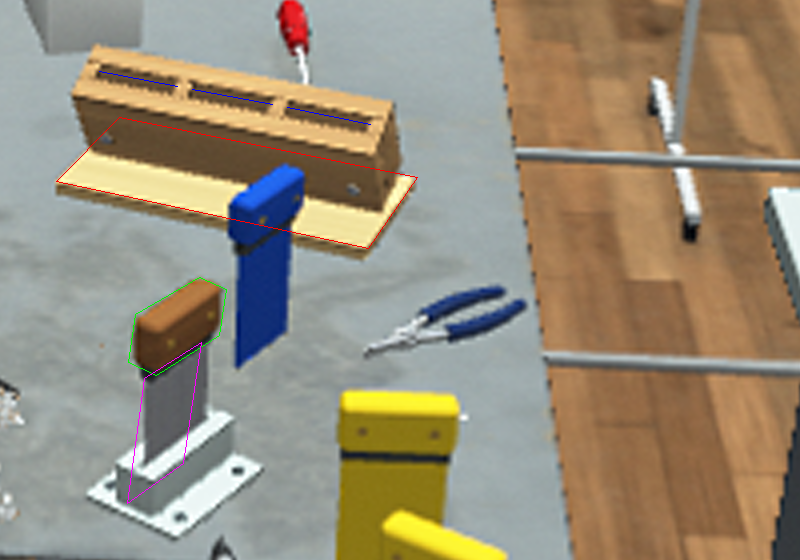

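The overlays show that the holder fits well: the foot outline and all three slot lines coincide, at slots (384,204), (375,231) and (366,258) in the top view. The scraper's grip outline also matches, at (236,222) top, but the free lean put the blade outside the groove. I'll refit with the edge held in the groove.

```bash
cat > fit2.py <<'E'
import re
src=open('fit.py').read()
src=src.replace("SC(p,P): # x,y,yaw,tiltx,tilty","SC(p,P):")
pre=src.split("best=None")[0].replace("(-33,33) for z in(96,128)","(-32,32) for z in(98,127)").replace("(-10,10) for y","(-9.5,9.5) for y")
exec(pre)
n=np.array
def full(q): # along-groove shift s, yaw, tilts ; origin on groove line
    d=n([-np.sin(yaw),np.cos(yaw)]); o=sc[:2]+q[0]*d; return n([o[0],o[1],q[1],q[2],q[3]])
for k in range(4):
    p0=n([0,yaw,0,0])+np.random.randn(4)*[2,.03,.02,.02]
    o=minimize(lambda q:cost(full(q)),p0,method="Nelder-Mead",options=dict(initial_simplex=p0+np.r_[np.zeros((1,4)),np.diag([4,.06,.04,.04])]))
    f=full(o.x);print(o.x.round(3),round(o.fun,3),"grip",SC(f,[(0,0,112)]).round(1),"origin",f[:2].round(1))
for nm,pp,C,m in(("top",pt,T,mt),("side",ps,S,ms)):
    q=hull(C,SC(f,G)).reshape(-1,2);ys,xs=np.nonzero(m);print(nm,"mask",xs.min(),ys.min(),xs.max()+1,ys.max()+1,"model",q.min(0).round(1)+.5,q.max(0).round(1)+.5)
q0=R.from_quat([-1.77361393e-01,9.84145193e-01,1.06e-3,-2.26e-4])
print("tool y",q0.apply([0,1,0]))
E
python3 fit2.py
```

```text
foot [[701.0, -92.0, 12.0], [464.0, -12.0, 12.0], [427.0, -124.0, 12.0], [663.0, -201.0, 12.0]]
holder [ 564.209 -106.415   -1.894  -17.888] res [-1.1 -0.3 -0.9 -0.2 -0.3  0.3  0.7 -0.1 -0.4 -1.4  0.7 -1.2  0.3 -0.9
 -0.5 -0.   0.3 -0.2  0.   0.2]
top only [ 564.001 -107.459   -1.891]
side only [ 565.11  -100.447   -1.897  -12.864]
top slots pred [[384.0, 204.0], [375.0, 231.0], [366.0, 258.0]] [[373.0, 229.0], [383.0, 203.0], [362.0, 260.0]]
side slots pred [[304.0, 224.0], [327.0, 229.0], [352.0, 233.0]] [[301.0, 227.0], [329.0, 230.0], [351.0, 232.0]]
stand [[637.0, 299.0, 3.0], [590.0, 222.0, 3.0], [532.0, 259.0, 3.0], [579.0, 333.0, 3.0]]
stand side [[637.0, 296.0, 3.0], [581.0, 333.0, 3.0], [532.0, 258.0, 3.0]]
mask px 180 302
[ 0.9   -0.538  0.007  0.003] 0.395 grip [[584.9 278.1 118. ]] origin [585.  278.9]
[ 0.42  -0.539  0.008  0.006] 0.402 grip [[585.  277.4 118. ]] origin [584.8 278.5]
[ 5.685e+00 -5.240e-01  4.800e-02  5.000e-03] 0.39 grip [[585.4 278.1 117.9]] origin [587.6 283. ]
[-1.175e+00 -5.630e-01 -1.400e-02  1.000e-03] 0.409 grip [[584.8 278.4 118. ]] origin [584.  277.2]
top mask 215 212 247 236 model [222.  211.7] [248.3 232.8]
side mask 304 275 325 298 model [303.4 273.8] [326.  298.5]
tool y [-0.34909825  0.93708363  0.00216656]
```

move_arm(
  steps=[
    [1,40,80,5,0,0,0],
    [1,70,120,10,0,0,0],
    [1,100,160,10,0,0,0.1],
    [1,120,200,10,0,0,0.2],
    [1,140,240,10,0,0,0.2],
  ],
)

```text
clock: 1.42
position: [324.9, -405.2, 240.6]
ee_rot: [-0.276, 0.961, -0.0, 0.0]
contact_force: [1.0, 0.2, -0.1]
gripper_width: 85.3
```

move_arm(
  steps=[
    [1,13,38,0,0,0,0.05],
    [1,26,76,0,0,0,0.1],
    [1,40,114,0,0,0,0.15],
    [1,53,152,0,0,0,0.2],
    [1,66,190,0,0,0,0.25],
  ],
)

```text
clock: 1.83
position: [390.4, -214.8, 240.7]
ee_rot: [-0.394, 0.919, -0.0, 0.0]
contact_force: [0.3, 0.2, -0.3]
gripper_width: 85.6
```

move_arm(
  steps=[
    [1,13,38,0,0,0,0.05],
    [1,26,76,0,0,0,0.1],
    [1,40,114,0,0,0,0.15],
    [1,53,152,0,0,0,0.2],
    [1,66,190,0,0,0,0.22],
  ],
)

```text
clock: 2.25
position: [456.3, -24.6, 240.8]
ee_rot: [-0.492, 0.87, -0.0, 0.001]
contact_force: [0.9, -0.1, 0.6]
gripper_width: 85.2
```

move_arm(
  steps=[
    [1,13,38,0,0,0,0.0],
    [1,26,76,0,0,0,0],
    [1,40,114,0,0,0,0],
    [1,53,152,0,0,0,0],
    [1,66,190,0,0,0,0],
  ],
)

```text
clock: 2.67
position: [522.3, 165.4, 240.6]
ee_rot: [-0.491, 0.871, -0.0, 0.0]
contact_force: [1.0, -1.3, -0.1]
gripper_width: 85.3
```

move_arm(
  steps=[
    [1,15,30,0,0,0,0.0],
    [1,29,53,0,0,0,0],
    [1,29,53,0,0,0,0],
    [1,29,53,0,0,0,0],
  ],
)

```text
clock: 3.0
position: [551.2, 217.4, 239.4]
ee_rot: [-0.492, 0.871, -0.0, -0.001]
contact_force: [-0.6, -1.2, 0.2]
gripper_width: 85.5
```

Run:
```python
from bench import readout, optics
import cv2
from h import *
s=readout.read_state();print(s["clock"],s["position"],s["joints"].round(2))
q=R.from_quat(s["ee_rot"]);print(q.apply(np.eye(3)).round(3))
y=q.apply([0,1,0]);print("jaw yaw",np.degrees(np.arctan2(y[1],y[0])))
for n,x0,y0 in(("top",190,170),("side",250,200)):
    p=optics.get_image(n);cv2.imwrite(f"pics/{n}1.png",cv2.resize(p["frame"][y0:y0+140,x0:x0+150],None,fx=4,fy=4))
```

```text
3.0 [551.20256816 217.4345608  239.36406257] [ 0.65  0.32 -0.06 -0.   -1.19 -1.19]
[[-0.516 -0.856  0.001]
 [-0.856  0.516  0.001]
 [-0.001 -0.001 -1.   ]]
jaw yaw 148.91656753343682
```

move_arm(
  steps=[
    [1,17,30,0,0,0,0.0],
    [1,34,60.5,0,0,0,0],
    [1,34,60.5,-20,0,0,0],
    [1,34,60.5,-40,0,0,0],
    [1,34,60.5,-40,0,0,0],
  ],
)

```text
clock: 3.52
position: [582.6, 274.8, 196.0]
ee_rot: [-0.49, 0.871, 0.0, -0.004]
contact_force: [0.2, -0.1, -1.1]
gripper_width: 85.4
```

Run:
```python
from bench import readout, optics
import cv2
from h import *
s=readout.read_state();print(s["clock"],s["position"],s["joints"].round(2))
for n,x0,y0 in(("top",190,150),("side",250,180)):
    p=optics.get_image(n);cv2.imwrite(f"pics/{n}2.png",cv2.resize(p["frame"][y0:y0+150,x0:x0+150],None,fx=4,fy=4,interpolation=cv2.INTER_CUBIC))
```

```text
3.5167 [582.6260615  274.80539054 196.01647161] [ 0.69  0.45  0.01 -0.   -1.15 -1.24]
```

View pics/side2.png

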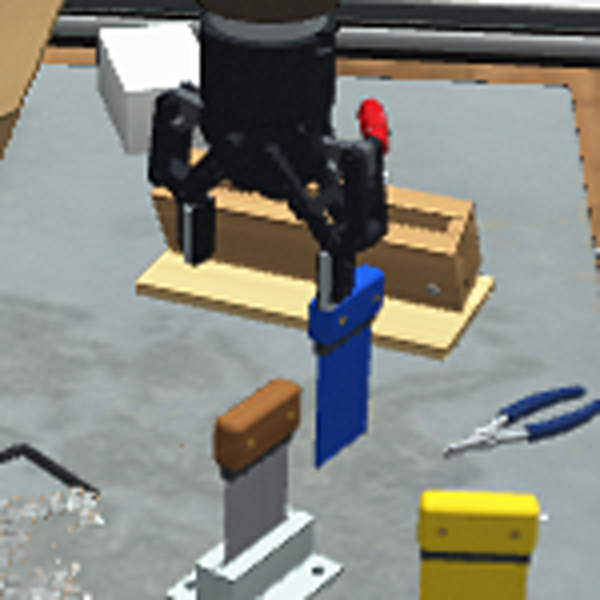

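View pics/top2.png

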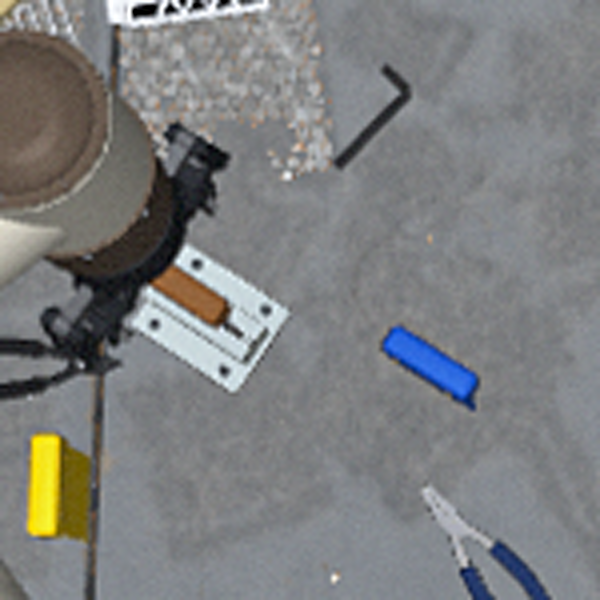

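The jaws straddle the grip line, with the fingers either side of it in both views. Descending.

move_arm(
  steps=[
    [1,0,0,-25,0,0,0.0],
    [1,0,0,-50,0,0,0],
    [1,0,0,-75,0,0,0],
    [1,0,0,-93,0,0,0],
    [1,0,0,-95,0,0,0],
  ],
)

```text
clock: 4.03
position: [583.8, 275.2, 103.5]
ee_rot: [-0.491, 0.871, -0.0, -0.002]
contact_force: [0.1, -0.4, -1.3]
gripper_width: 85.1
```

move_arm(
  steps=[
    [0,0,0,0,0,0,0.0],
    [-0.3,0,0,0,0,0,0],
    [-0.5,0,0,0,0,0,0],
    [-0.6,0,0,0,0,0,0],
    [-0.8,0,0,0,0,0,0],
  ],
)

```text
clock: 4.45
position: [585.7, 277.2, 106.7]
ee_rot: [-0.491, 0.871, 0.0, 0.001]
contact_force: [0.3, -0.5, 1.0]
gripper_width: 25.4
```

move_arm(
  steps=[
    [-1,0,0,0,0,0,0.0],
    [-1,0,0,0,0,0,0],
    [-1,0,0,0,0,0,0],
    [-1,0,0,0,0,0,0],
    [-1,0,0,0,0,0,0],
  ],
)

```text
clock: 4.87
position: [585.8, 277.3, 106.7]
ee_rot: [-0.491, 0.871, -0.0, 0.001]
contact_force: [-0.8, 0.5, 5.6]
gripper_width: 19.3
```

move_arm(
  steps=[
    [-1,0,0,10,0,0,0.0],
    [-1,0,0,20,0,0,0],
    [-1,0,0,35,0,0,0],
    [-1,0,0,55,0,0,0],
    [-1,0,0,75,0,0,0],
  ],
)

```text
clock: 5.28
position: [584.3, 276.5, 180.5]
ee_rot: [-0.491, 0.871, 0.0, -0.001]
contact_force: [0.0, -0.2, -1.6]
gripper_width: 18.7
```

move_arm(
  steps=[
    [-1,0,0,25,0,0,0.0],
    [-1,0,0,50,0,0,0],
    [-1,0,0,75,0,0,0],
    [-1,0,0,80,0,0,0],
    [-1,0,0,80,0,0,0],
  ],
)

```text
clock: 5.7
position: [585.5, 277.4, 262.6]
ee_rot: [-0.491, 0.871, 0.001, 0.002]
contact_force: [-0.1, 0.0, -1.6]
gripper_width: 18.9
```

Run:
```python
from bench import readout, optics
import cv2
from h import *
s=readout.read_state();print(s["clock"],s["position"],s["contact_force"],s["joints"].round(2))
p=optics.get_image("side");n="side"
C=Cam(p)
# predicted nominal scraper in tool: blade edge at TCP + 100.7 below (106.7-6), axis = tool z
q=R.from_quat(s["ee_rot"]);t=s["position"]
pts=lambda L:np.array([t+q.apply([y,x,100.7-z]) for x,y,z in L])
f=cv2.resize(p["frame"],None,fx=5,fy=5,interpolation=cv2.INTER_CUBIC)
cv2.polylines(f,[np.round((C.proj(pts([(0,-30,0),(0,30,0),(0,30,88),(0,-30,88)]))+.5)*5).astype(int)],True,(255,0,255),1)
u=C.proj([t])[0].astype(int);print(u)
cv2.imwrite("pics/side3.png",f[(u[1]-50)*5:(u[1]+65)*5,(u[0]-60)*5:(u[0]+60)*5])
```

```text
5.7 [585.48522648 277.36431931 262.61742702] [-0.06567018  0.0197382  -1.62564179] [ 0.69  0.4   0.12 -0.   -1.28 -1.24]
[315 230]
```

View pics/side3.png

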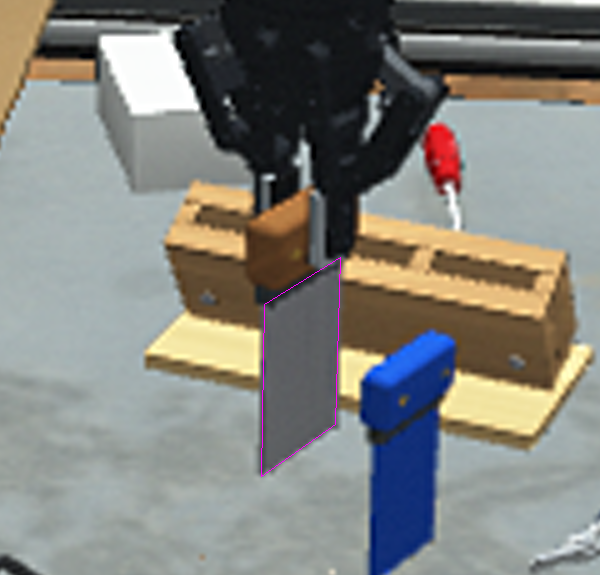

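The purple model lies right on the blade in the side view, with the edge corners at about (313,275) and (328,265), so the scraper sits straight in the grip. Step 1 should be met. Now carrying it over to slot 2 and turning.

move_arm(
  steps=[
    [-1,0,-22,4,0,0,-0.09],
    [-1,0,-44,8,0,0,-0.18],
    [-1,0,-66,12,0,0,-0.27],
    [-1,0,-88,15,0,0,-0.36],
    [-1,0,-110,15,0,0,-0.45],
  ],
)

```text
clock: 6.17
position: [584.1, 165.7, 273.1]
ee_rot: [-0.282, 0.959, -0.0, -0.002]
contact_force: [-0.3, -0.2, -1.6]
gripper_width: 18.8
```

move_arm(
  steps=[
    [-1,0,-22,0,0,0,-0.09],
    [-1,0,-44,0,0,0,-0.18],
    [-1,0,-66,0,0,0,-0.27],
    [-1,0,-88,0,0,0,-0.36],
    [-1,0,-110,0,0,0,-0.45],
  ],
)

```text
clock: 6.58
position: [583.6, 55.6, 272.4]
ee_rot: [-0.061, 0.998, -0.0, -0.003]
contact_force: [-0.3, -0.1, -1.7]
gripper_width: 19.2
```

move_arm(
  steps=[
    [-1,0,-18,0,0,0,-0.09],
    [-1,0,-36,0,0,0,-0.18],
    [-1,0,-54,0,0,0,-0.27],
    [-1,0,-72,0,0,0,-0.36],
    [-1,0,-90,0,0,0,-0.449],
  ],
)

```text
clock: 7.0
position: [583.7, -34.0, 272.4]
ee_rot: [0.163, 0.987, -0.0, -0.003]
contact_force: [0.8, -0.8, -1.4]
gripper_width: 19.3
```

move_arm(
  steps=[
    [-1,0,0,0,-0.093,0.031,0],
    [-1,0,0,0,-0.185,0.062,0],
    [-1,0,0,0,-0.278,0.093,0],
    [-1,0,0,0,-0.371,0.124,0],
    [-1,0,0,0,-0.463,0.1546,0],
  ],
)

```text
clock: 7.42
position: [584.3, -33.2, 273.3]
ee_rot: [0.155, 0.957, -0.241, -0.041]
contact_force: [-0.2, -0.1, -2.6]
gripper_width: 19.5
```

move_arm(
  steps=[
    [-1,0,0,0,0,0,0],
    [-1,0,0,0,0,0,0],
  ],
)

```text
clock: 7.58
position: [584.1, -32.4, 271.8]
ee_rot: [0.154, 0.958, -0.239, -0.042]
contact_force: [-0.7, 0.4, -1.5]
gripper_width: 19.1
```

```bash
cat > st.py <<'E'
from bench import readout, optics
from h import *
HX,HY,HYAW,MX=564.2,-106.4,-1.893,-18.5
RZ=R.from_euler('z',HYAW)
# holder-> slot frame axes (world): a=down slot, ys=holder y, n=cross-slot
a=RZ.apply([0.4695,0,-0.8829]);ys=RZ.apply([0,1,0]);nn=RZ.apply([0.8829,0,0.4695])
def mouth(k): return RZ.apply([MX,{1:76,2:0,3:-76}[k],90])+[HX,HY,0]
EDGE=100.7
def rep(s,k):
    q=R.from_quat(s["ee_rot"]);e=s["position"]+q.apply([0,0,EDGE])
    d=e-mouth(k); print("t",round(s["clock"],2),"tcp",s["position"].round(1),"edge rel slot",k,": depth %.1f along %.1f cross %.1f"%(d@a,d@ys,d@nn))
    z=q.apply([0,0,1]);x=q.apply([1,0,0])
    print("axis err(deg): along-tilt %.2f cross-tilt %.2f yaw %.2f"%tuple(np.degrees([z@ys,z@nn,x@nn if abs(x@ys)>.5 else 9])))
    T=np.c_[ys,-nn,a]
    if np.linalg.det(T)<0: T=np.c_[-ys,-nn,a]
    print("turn needed",(R.from_matrix(T)*q.inv()).as_rotvec().round(4))
    F=s["contact_force"];print("force along a %.1f ys %.1f n %.1f"%(F@a,F@ys,F@nn),"w",round(s["gripper_width"],1))
E
python3 - <<'E'
from st import *
s=readout.read_state();rep(s,2);print(s["joints"].round(2))
E
```

```text
t 7.58 tcp [584.1 -32.4 271.8] edge rel slot 2 : depth -87.1 along -5.0 cross 34.3
axis err(deg): along-tilt -0.27 cross-tilt 0.08 yaw 0.22
turn needed [-0.0005 -0.0061 -0.0013]
force along a 1.2 ys -0.8 n -0.8 w 19.1
[ 0.39  0.4  -0.08  0.36 -1.44 -2.4 ]
```

Run:
```python
from st import *
print(a.round(3),ys.round(3),nn.round(3)); print((70*a+5*ys-34.3*nn).round(1))
```

```text
[-0.149 -0.445 -0.883] [ 0.949 -0.317  0.   ] [-0.28  -0.837  0.47 ]
[  3.9  -4.  -77.9]
```

move_arm(
  steps=[
    [-1,1,-1,-20,0,-0.003,0],
    [-1,2,-2,-40,0,-0.006,0],
    [-1,3,-3,-60,0,-0.006,0],
    [-1,4,-4,-78,0,-0.006,0],
    [-1,4,-4,-78,0,-0.006,0],
  ],
)

```text
clock: 8.0
position: [586.5, -38.5, 193.4]
ee_rot: [0.157, 0.958, -0.238, -0.04]
contact_force: [-0.9, -0.2, -2.2]
gripper_width: 19.3
```

move_arm(
  steps=[
    [-1,0,0,0,0,0,0],
    [-1,0,0,0,0,0,0],
  ],
)

```text
clock: 8.17
position: [589.6, -37.4, 198.5]
ee_rot: [0.157, 0.958, -0.237, -0.035]
contact_force: [1.3, 0.2, -1.8]
gripper_width: 18.7
```

```bash
cat > look.py <<'E'
from st import *
import sys
def look(tag,k):
    s=readout.read_state();rep(s,k)
    q=R.from_quat(s["ee_rot"]);t=s["position"]
    for n in("side","top"):
        p=optics.get_image(n);C=Cam(p);Z=6
        f=cv2.resize(p["frame"],None,fx=Z,fy=Z,interpolation=cv2.INTER_CUBIC);g=f.copy()
        dr=lambda X,c:cv2.polylines(f,[np.round((C.proj(X)+.5)*Z).astype(int)],True,c,1)
        dr([t+q.apply([y,0,EDGE-z]) for y,z in((-30,0),(30,0),(30,88),(-30,88))],(255,0,255))
        for j in(1,2,3): dr([mouth(j)+ys*y+nn*w for y,w in((-32,-8),(32,-8),(32,8),(-32,8))],(255,0,0))
        u=C.proj([mouth(2)])[0].astype(int)
        sl=np.s_[(u[1]-60)*Z:(u[1]+32)*Z,(u[0]-60)*Z:(u[0]+60)*Z] if n=="side" else np.s_[(u[1]-45)*Z:(u[1]+45)*Z,(u[0]-60)*Z:(u[0]+60)*Z]
        cv2.imwrite(f"pics/{n}_{tag}.png",f[sl]);cv2.imwrite(f"pics/{n}_{tag}_raw.png",g[sl])
look(sys.argv[1],int(sys.argv[2]))
E
python3 look.py h2 2
```

```text
t 8.17 tcp [589.6 -37.4 198.5] edge rel slot 2 : depth -20.9 along 2.9 cross 2.0
axis err(deg): along-tilt 0.36 cross-tilt -0.23 yaw -0.23
turn needed [-0.0015  0.0083  0.0005]
force along a 1.3 ys 1.2 n -1.3 w 18.7
```

View pics/side_h2.png

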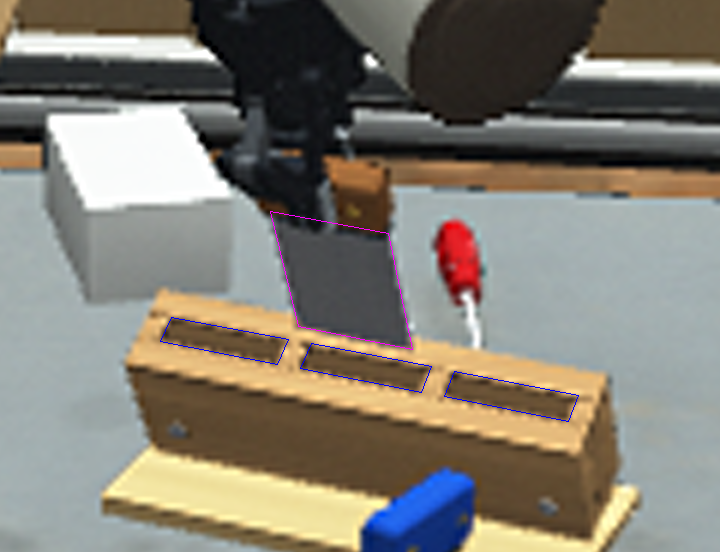

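View pics/side_h2_raw.png

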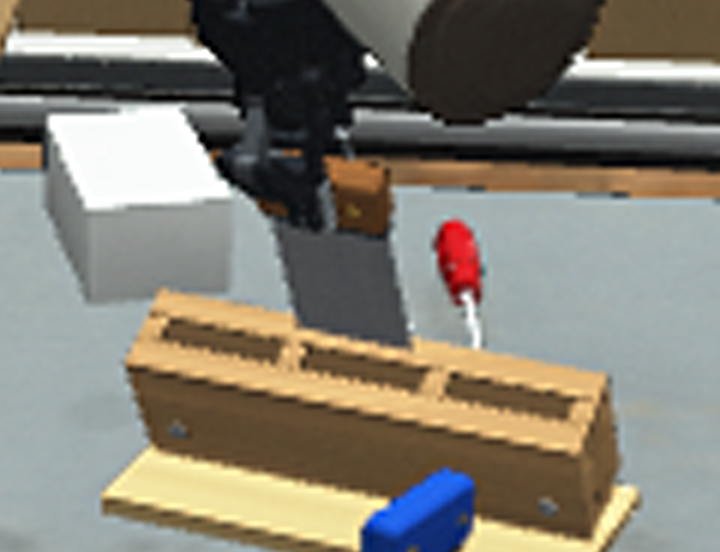

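View pics/top_h2.png

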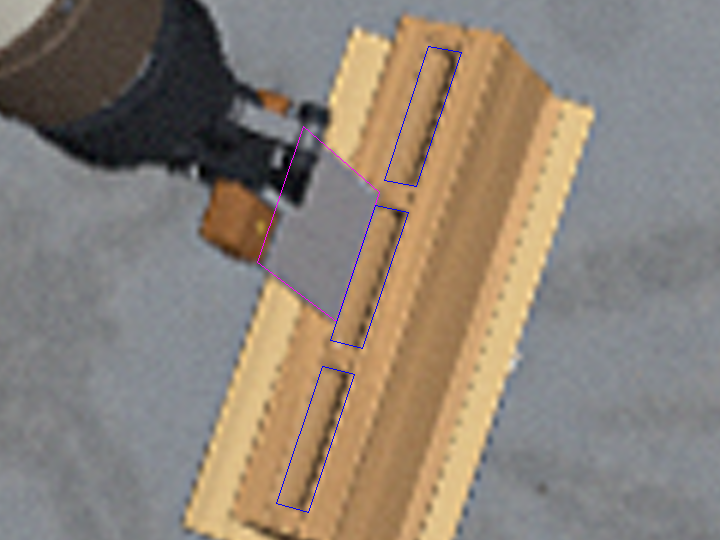

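The pictures show the blade over slot 2, with its edge just behind the mouth. The drawn slot mouths coincide with the block's slots at (302,222), (327,228) and (352,233) in the side view. I'll let it settle and read again.

move_arm(
  steps=[
    [-1,0,0,0,0,0,0],
    [-1,0,0,0,0,0,0],
    [-1,0,0,0,0,0,0],
  ],
)

```text
clock: 8.52
position: [589.2, -37.0, 197.8]
ee_rot: [0.156, 0.958, -0.238, -0.035]
contact_force: [-0.1, -0.3, -0.9]
gripper_width: 19.3
```

```bash
python3 look.py h2b 2
python3 - <<'E'
from st import *
rep(readout.read_state(),2)
E
```

```text
t 8.52 tcp [589.2 -37.  197.8] edge rel slot 2 : depth -20.5 along 2.4 cross 1.5
axis err(deg): along-tilt 0.33 cross-tilt -0.19 yaw -0.17
turn needed [-0.0011  0.0072 -0.0001]
force along a 0.9 ys 0.0 n -0.1 w 19.3
t 8.62 tcp [589.2 -37.  197.6] edge rel slot 2 : depth -20.2 along 2.3 cross 1.5
axis err(deg): along-tilt 0.31 cross-tilt -0.16 yaw -0.15
turn needed [-0.0008  0.0066 -0.0002]
force along a 1.1 ys 0.2 n -0.8 w 19.1
```

View pics/side_h2b.png

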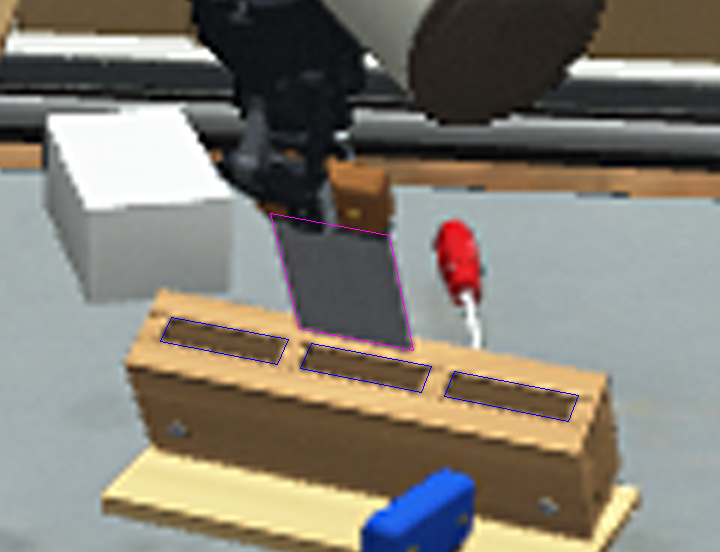

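```bash
cat > prof.py <<'E'
from st import *
from scipy.ndimage import map_coordinates,gaussian_filter1d
def cross(g,C,base,lo,hi):
    s=np.arange(lo,hi,.25);uv=C.proj(base+np.outer(s,ys));v=map_coordinates(g,[uv[:,1],uv[:,0]],order=1)
    d=gaussian_filter1d(v,4,order=1);i=np.abs(d).argmax()
    j=slice(max(i-12,0),i+13);w=np.abs(d[j]);return (s[j]*w).sum()/w.sum(),d[i]
s=readout.read_state();q=R.from_quat(s["ee_rot"]);e=s["position"]+q.apply([0,0,EDGE])
for n in("side","top"):
    p=optics.get_image(n);C=Cam(p);g=p["frame"].astype(float).mean(2)
    for z in (12,25,40,55) if n=="side" else (4,12,20,30): 
        b=e-q.apply([0,0,z]);print(n,"blade z",z,[np.round(cross(g,C,b,l,h),1).tolist() for l,h in((-42,-20),(20,42))])
    for k in(1,2,3):
        for w in (-5,-2,0,2,5): print(n,"slot",k,w,[np.round(cross(g,C,mouth(k)+nn*w,l,h),1).tolist() for l,h in((-38,-26),(26,38))])
E
python3 prof.py
```

```text
side blade z 12 [[-29.5, -4.7], [30.3, 4.8]]
side blade z 25 [[-30.4, -6.6], [30.7, 3.9]]
side blade z 40 [[-29.8, -5.5], [30.0, 4.4]]
side blade z 55 [[-29.1, -4.6], [30.0, 5.9]]
side slot 1 -5 [[-31.7, -4.0], [32.5, 5.4]]
side slot 1 -2 [[-31.7, -5.7], [33.3, 7.0]]
side slot 1 0 [[-31.1, -7.0], [33.6, 4.9]]
side slot 1 2 [[-30.9, -5.8], [32.4, 4.9]]
side slot 1 5 [[-31.3, -2.9], [32.4, 8.1]]
side slot 2 -5 [[-30.8, -5.4], [33.2, 7.6]]
side slot 2 -2 [[-31.7, -4.5], [33.7, 5.2]]
side slot 2 0 [[-31.6, -5.4], [32.6, 5.0]]
side slot 2 2 [[-31.3, -5.8], [32.6, 8.8]]
side slot 2 5 [[-31.5, -4.5], [33.8, 4.4]]
side slot 3 -5 [[-31.7, -6.3], [32.7, 6.6]]
side slot 3 -2 [[-31.1, -5.8], [33.7, 6.3]]
side slot 3 0 [[-31.1, -4.8], [33.5, 4.6]]
side slot 3 2 [[-32.0, -5.2], [32.8, 5.2]]
side slot 3 5 [[-32.3, -4.9], [33.5, 7.2]]
top blade z 4 [[-32.8, -1.9], [27.7, 0.9]]
top blade z 12 [[-32.9, -1.9], [28.3, 0.8]]
top blade z 20 [[-33.0, -2.0], [30.0, 1.8]]
top blade z 30 [[-33.6, -2.5], [30.1, 1.1]]
top slot 1 -5 [[-29.3, 0.4], [29.3, -1.7]]
top slot 1 -2 [[-34.0, -0.7], [29.3, -2.8]]
top slot 1 0 [[-32.0, -0.7], [33.4, 3.2]]
top slot 1 2 [[-32.5, -2.3], [33.3, 4.5]]
top slot 1 5 [[-32.1, -3.4], [31.2, 3.0]]
top slot 2 -5 [[-35.1, 1.8], [30.2, -2.9]]
top slot 2 -2 [[-31.5, -1.4], [30.8, -2.0]]
top slot 2 0 [[-33.6, -1.1], [34.1, 2.7]]
top slot 2 2 [[-32.6, -1.2], [32.7, 4.2]]
top slot 2 5 [[-32.9, -3.4], [32.4, 6.8]]
top slot 3 -5 [[-30.9, 0.4], [29.8, -2.8]]
top slot 3 -2 [[-33.5, -1.2], [30.1, -2.7]]
top slot 3 0 [[-33.0, -1.9], [34.0, 2.1]]
top slot 3 2 [[-32.3, -3.3], [32.4, 3.6]]
top slot 3 5 [[-32.1, -3.1], [31.4, 4.0]]
```

```bash
cat > prof2.py <<'E'
from st import *
from scipy.ndimage import map_coordinates,gaussian_filter1d
for n in("side","top"):
    p=optics.get_image(n);C=Cam(p);g=p["frame"].astype(float).mean(2)
    for k in(1,3):
        V=0
        s=np.arange(-34,34,.25)
        for y in np.arange(-24,25,3):
            uv=C.proj(mouth(k)+ys*y+np.outer(s,nn));V=V+map_coordinates(g,[uv[:,1],uv[:,0]],order=1)
        V/=17;d=gaussian_filter1d(V,3,order=1)
        pk=[(s[i],round(d[i],1)) for i in range(1,len(s)-1) if abs(d[i])>abs(d[i-1]) and abs(d[i])>=abs(d[i+1]) and abs(d[i])>.8]
        print(n,k,pk); print(V[::8].round(0))
E
python3 prof2.py
```

```text
side 1 [(np.float64(-25.5), np.float64(6.6)), (np.float64(-8.25), np.float64(-4.7)), (np.float64(7.5), np.float64(5.3))]
[ 72.  71.  65.  66. 104. 156. 178. 184. 186. 182. 178. 173. 154. 117.
  86.  77.  78.  79.  79.  77.  93. 135. 169. 181. 186. 184. 179. 175.
 170. 165. 161. 157. 155. 155.]
side 3 [(np.float64(-26.0), np.float64(6.8)), (np.float64(-9.0), np.float64(-4.9)), (np.float64(7.0), np.float64(6.2))]
[ 78.  76.  71.  81. 130. 176. 183. 181. 180. 180. 180. 174. 148. 108.
  83.  78.  80.  80.  78.  78. 106. 158. 182. 181. 180. 179. 178. 178.
 176. 170. 165. 163. 164. 165.]
top 1 [(np.float64(-26.5), np.float64(-3.6)), (np.float64(-21.75), np.float64(1.2)), (np.float64(-15.75), np.float64(-0.8)), (np.float64(-0.75), np.float64(-1.3)), (np.float64(4.0), np.float64(-3.6)), (np.float64(8.25), np.float64(5.4)), (np.float64(17.0), np.float64(-0.8)), (np.float64(24.5), np.float64(-2.2))]
[184. 185. 186. 180. 152. 135. 142. 151. 154. 148. 142. 143. 146. 146.
 147. 148. 145. 134. 126. 102.  79. 110. 147. 151. 155. 152. 145. 142.
 147. 139. 122. 117. 115. 121.]
top 3 [(np.float64(-28.25), np.float64(-2.8)), (np.float64(3.0), np.float64(-3.5)), (np.float64(7.0), np.float64(5.7)), (np.float64(23.25), np.float64(-2.3))]
[182. 183. 180. 159. 146. 148. 144. 145. 146. 145. 144. 146. 151. 149.
 147. 145. 140. 132. 117.  88.  94. 143. 152. 146. 146. 146. 145. 146.
 147. 127. 121. 128. 131. 131.]
```

move_arm(
  steps=[
    [-1,-1,-2,-7,0,0.0066,0],
    [-1,-2.6,-4.6,-14.2,0,0.0066,0],
    [-1,-2.6,-4.6,-14.2,0,0.0066,0],
    [-1,-2.6,-4.6,-14.2,0,0.0066,0],
    [-1,-2.6,-4.6,-14.2,0,0.0066,0],
  ],
)

```text
clock: 9.23
position: [586.5, -41.9, 182.9]
ee_rot: [0.156, 0.958, -0.239, -0.039]
contact_force: [-0.1, -0.8, -2.0]
gripper_width: 19.1
```

```bash
python3 look.py h2c 2; python3 prof.py | grep -E "blade|slot 2 0"
```

```text
t 9.23 tcp [586.5 -41.9 182.9] edge rel slot 2 : depth -4.7 along 0.7 cross -0.3
axis err(deg): along-tilt -0.04 cross-tilt 0.00 yaw 0.02
turn needed [-0.0002 -0.0008 -0.    ]
force along a 2.1 ys 0.1 n -0.3 w 19.1
side blade z 12 [[-29.7, -5.0], [30.6, 6.1]]
side blade z 25 [[-30.6, -6.1], [29.8, 4.3]]
side blade z 40 [[-29.9, -6.2], [30.0, 4.3]]
side blade z 55 [[-29.4, -4.9], [30.0, 5.3]]
side slot 2 0 [[-31.6, -5.4], [32.5, 4.9]]
top blade z 4 [[-37.5, 2.3], [29.3, -0.8]]
top blade z 12 [[-31.1, 2.0], [28.4, 0.9]]
top blade z 20 [[-32.3, -1.7], [28.6, 0.7]]
top blade z 30 [[-32.8, -1.9], [30.7, 1.4]]
top slot 2 0 [[-33.2, -0.8], [34.2, 2.3]]
```

View pics/side_h2c.png

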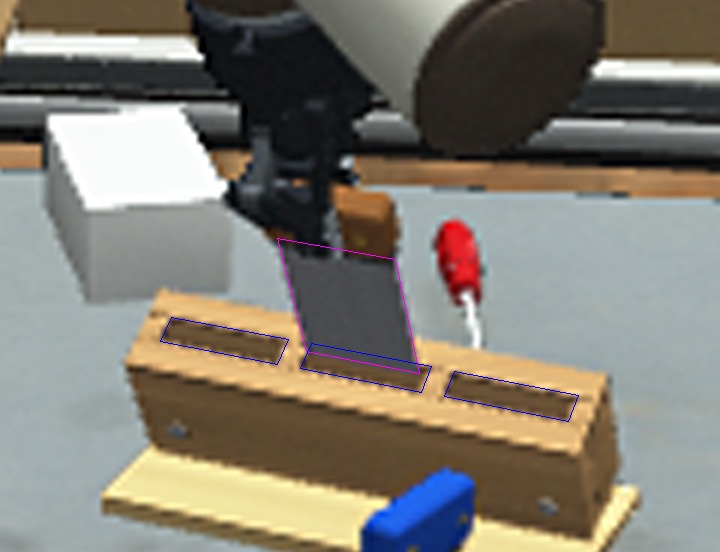

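The edge is centred over slot 2's mouth. Feeding slowly.

move_arm(
  steps=[
    [-1,-0.3,-0.9,-1.8,0,0,0],
    [-1,-0.6,-1.8,-3.5,0,0,0],
    [-1,-0.9,-2.7,-5.3,0,0,0],
    [-1,-1.2,-3.6,-7.1,0,0,0],
    [-1,-1.2,-3.6,-7.1,0,0,0],
  ],
)

```text
clock: 9.85
position: [584.9, -45.6, 175.5]
ee_rot: [0.156, 0.958, -0.239, -0.04]
contact_force: [0.2, 0.1, -1.5]
gripper_width: 18.8
```

```bash
python3 -c "
from st import *
rep(readout.read_state(),2)"
```

```text
t 9.85 tcp [584.9 -45.6 175.5] edge rel slot 2 : depth 3.8 along 0.2 cross -0.2
axis err(deg): along-tilt -0.08 cross-tilt 0.01 yaw 0.03
turn needed [-0.0003 -0.0015  0.0003]
force along a 1.3 ys 0.1 n -0.8 w 18.8
```

move_arm(
  steps=[
    [-1,0.1,-0.9,-1.8,0,0,0],
    [-1,-0.1,-1.8,-3.5,0,0,0],
    [-1,-0.4,-2.7,-5.3,0,0,0],
    [-1,-0.7,-3.7,-7.1,0,0,0],
    [-1,-0.7,-3.7,-7.1,0,0,0],
  ],
)

```text
clock: 10.27
position: [584.2, -49.3, 168.4]
ee_rot: [0.156, 0.958, -0.239, -0.04]
contact_force: [0.4, -0.4, -2.2]
gripper_width: 18.8
```

```bash
python3 -c "
from st import *
rep(readout.read_state(),2)"
```

```text
t 10.27 tcp [584.2 -49.3 168.4] edge rel slot 2 : depth 11.8 along 0.8 cross -0.2
axis err(deg): along-tilt -0.08 cross-tilt 0.00 yaw 0.02
turn needed [-0.0004 -0.0014  0.0004]
force along a 2.1 ys 0.5 n -0.8 w 18.8
```

move_arm(
  steps=[
    [-1,-0.3,-0.9,-1.8,0,0,0],
    [-1,-0.6,-1.8,-3.5,0,0,0],
    [-1,-0.9,-2.7,-5.3,0,0,0],
    [-1,-1.2,-3.6,-7.1,0,0,0],
    [-1,-1.3,-4.0,-8.0,0,0,0],
  ],
)

```text
clock: 10.68
position: [583.1, -53.2, 160.5]
ee_rot: [0.156, 0.958, -0.239, -0.039]
contact_force: [0.0, 0.3, -2.8]
gripper_width: 19.0
```

```bash
python3 -c "
from st import *
rep(readout.read_state(),2)"
```

```text
t 10.68 tcp [583.1 -53.2 160.5] edge rel slot 2 : depth 20.6 along 0.9 cross -0.4
axis err(deg): along-tilt -0.06 cross-tilt -0.01 yaw 0.02
turn needed [-0.0005 -0.001   0.0002]
force along a 2.4 ys -0.1 n -1.6 w 19.0
```

Now 1 mm steps to feel for packing at 25 mm.

move_arm(
  steps=[
    [-1,-0.15,-0.45,-0.9,0,0,0],
    [-1,-0.3,-0.9,-1.8,0,0,0],
    [-1,-0.45,-1.3,-2.6,0,0,0],
    [-1,-0.45,-1.3,-2.6,0,0,0],
  ],
)

```text
clock: 11.02
position: [582.7, -54.5, 158.1]
ee_rot: [0.156, 0.958, -0.239, -0.039]
contact_force: [-0.3, 0.6, -1.2]
gripper_width: 18.9
```

move_arm(
  steps=[
    [-1,-0.15,-0.45,-0.9,0,0,0],
    [-1,-0.3,-0.9,-1.8,0,0,0],
  ],
)

```text
clock: 11.18
position: [583.1, -55.0, 157.1]
ee_rot: [0.155, 0.958, -0.239, -0.038]
contact_force: [-0.9, 4.4, 5.1]
gripper_width: 18.9
```

```bash
python3 -c "
from st import *
rep(readout.read_state(),2)"
```

```text
t 11.18 tcp [583.1 -55.  157.1] edge rel slot 2 : depth 24.4 along 1.7 cross -0.5
axis err(deg): along-tilt 0.05 cross-tilt -0.04 yaw 0.01
turn needed [-0.0004  0.0008 -0.0006]
force along a -6.3 ys -2.3 n -1.1 w 18.9
```

move_arm(
  steps=[
    [-1,-0.1,-0.3,-0.5,0,0,0],
    [-1,-0.15,-0.45,-0.9,0,0,0],
  ],
)

```text
clock: 11.35
position: [583.2, -55.1, 157.1]
ee_rot: [0.155, 0.958, -0.238, -0.038]
contact_force: [-1.1, 5.7, 7.2]
gripper_width: 18.9
```

```bash
python3 -c "
from st import *
rep(readout.read_state(),2)"
```

```text
t 11.35 tcp [583.2 -55.1 157.1] edge rel slot 2 : depth 24.4 along 1.9 cross -0.5
axis err(deg): along-tilt 0.10 cross-tilt -0.06 yaw 0.01
turn needed [-0.0005  0.0017 -0.0009]
force along a -8.7 ys -2.9 n -1.1 w 18.9
```

Slot 2 stops the blade at 24.4 mm with force building, so it is packed. Withdrawing and going to slot 1.

move_arm(
  steps=[
    [-1,0.8,2.2,4.4,0,0,0],
    [-1,2,6,12,0,0,0],
    [-1,3.5,10.5,21,0,0,0],
    [-1,5,15,30,0,0,0],
    [-1,5.9,17.8,35.3,0,0,0],
  ],
)

```text
clock: 11.77
position: [589.3, -37.2, 192.5]
ee_rot: [0.156, 0.958, -0.238, -0.038]
contact_force: [0.2, -0.1, -1.9]
gripper_width: 18.9
```

move_arm(
  steps=[
    [-1,18,-6,0,0,0,0],
    [-1,36,-12,0,0,0,0],
    [-1,54,-18,0,0,0,0],
    [-1,72.1,-24.1,0,0,0,0],
    [-1,72.1,-24.1,0,0,0,0],
  ],
)

```text
clock: 12.18
position: [662.9, -62.6, 190.5]
ee_rot: [0.156, 0.958, -0.238, -0.038]
contact_force: [1.1, 0.3, -1.3]
gripper_width: 19.1
```

move_arm(
  steps=[
    [-1,0,0,0,0,0,0],
    [-1,0,0,0,0,0,0],
    [-1,0,0,0,0,0,0],
    [-1,0,0,0,0,0,0],
  ],
)

```text
clock: 12.52
position: [659.9, -61.7, 191.3]
ee_rot: [0.155, 0.958, -0.239, -0.039]
contact_force: [-1.0, -0.1, -1.5]
gripper_width: 19.0
```

```bash
python3 look.py h1 1; python3 prof.py | grep -E "blade|slot 1 0"
```

```text
t 12.52 tcp [659.9 -61.7 191.3] edge rel slot 1 : depth -14.2 along 0.6 cross -0.4
axis err(deg): along-tilt -0.02 cross-tilt -0.03 yaw 0.04
turn needed [-0.0007 -0.0004 -0.0005]
force along a 1.5 ys -0.9 n -0.4 w 19.0
side blade z 12 [[-30.4, -6.0], [30.8, 2.9]]
side blade z 25 [[-29.9, -5.8], [30.9, 2.7]]
side blade z 40 [[-29.2, -5.6], [30.6, 2.8]]
side blade z 55 [[-29.5, -4.8], [30.9, 2.9]]
side slot 1 0 [[-31.1, -7.1], [33.6, 4.9]]
top blade z 4 [[-33.0, -2.0], [31.0, 1.3]]
top blade z 12 [[-34.0, -1.8], [29.4, 1.0]]
top blade z 20 [[-33.4, -1.9], [28.0, 1.0]]
top blade z 30 [[-32.9, -2.0], [28.6, 0.6]]
top slot 1 0 [[-33.1, -0.7], [33.3, 3.1]]
```

View pics/side_h1.png

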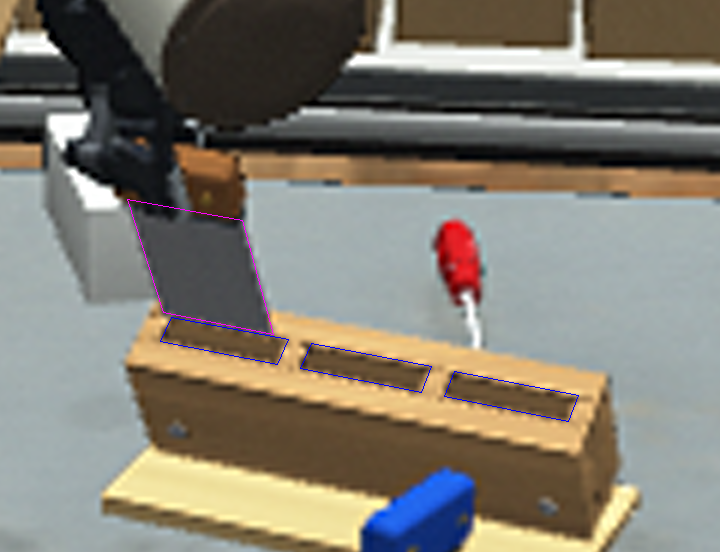

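The side view shows the blade lined up above slot 1, around (302,215). Feeding in.

move_arm(
  steps=[
    [-1,-0.5,-1.6,-3.2,0,0,0],
    [-1,-1.1,-3.2,-6.4,0,0,0],
    [-1,-1.6,-4.8,-9.5,0,0,0],
    [-1,-2.1,-6.4,-12.7,0,0,0],
    [-1,-2.7,-8,-15.9,0,0,0],
  ],
)

```text
clock: 13.13
position: [657.5, -70.3, 174.4]
ee_rot: [0.156, 0.958, -0.239, -0.039]
contact_force: [0.1, 0.3, -1.4]
gripper_width: 19.2
```

move_arm(
  steps=[
    [-1,-0.3,-0.9,-1.8,0,0,0],
    [-1,-0.6,-1.8,-3.5,0,0,0],
    [-1,-0.6,-1.8,-3.5,0,0,0],
  ],
)

```text
clock: 13.38
position: [656.8, -72.1, 171.0]
ee_rot: [0.156, 0.958, -0.239, -0.039]
contact_force: [0.0, -0.0, -2.2]
gripper_width: 18.9
```

```bash
python3 -c "
from st import *
rep(readout.read_state(),1)"
```

```text
t 13.38 tcp [656.8 -72.1 171. ] edge rel slot 1 : depth 8.8 along 0.9 cross -0.3
axis err(deg): along-tilt -0.08 cross-tilt 0.00 yaw 0.02
turn needed [-0.0004 -0.0013  0.0004]
force along a 2.0 ys 0.0 n -1.0 w 18.9
```

move_arm(
  steps=[
    [-1,-0.4,-1.3,-2.6,0,0,0],
    [-1,-0.8,-2.4,-4.8,0,0,0],
    [-1,-1.2,-3.6,-7.1,0,0,0],
    [-1,-1.6,-4.9,-9.7,0,0,0],
    [-1,-1.9,-5.8,-11.5,0,0,0],
  ],
)

```text
clock: 13.8
position: [655.0, -77.8, 159.6]
ee_rot: [0.156, 0.958, -0.239, -0.039]
contact_force: [0.1, 0.3, -1.4]
gripper_width: 19.6
```

move_arm(
  steps=[
    [-1,-0.15,-0.45,-0.9,0,0,0],
    [-1,-0.3,-0.9,-1.8,0,0,0],
    [-1,-0.45,-1.3,-2.6,0,0,0],
  ],
)

```text
clock: 14.05
position: [654.8, -79.0, 157.4]
ee_rot: [0.156, 0.958, -0.239, -0.039]
contact_force: [-0.9, -0.6, -2.0]
gripper_width: 19.2
```

move_arm(
  steps=[
    [-1,-0.15,-0.45,-0.9,0,0,0],
    [-1,-0.15,-0.45,-0.9,0,0,0],
  ],
)

```text
clock: 14.22
position: [654.5, -79.4, 156.4]
ee_rot: [0.156, 0.958, -0.239, -0.039]
contact_force: [0.0, -0.2, -2.4]
gripper_width: 19.4
```

```bash
python3 -c "
from st import *
rep(readout.read_state(),1)"
```

```text
t 14.22 tcp [654.5 -79.4 156.4] edge rel slot 1 : depth 25.3 along 1.0 cross -0.4
axis err(deg): along-tilt -0.04 cross-tilt -0.02 yaw 0.02
turn needed [-0.0006 -0.0006  0.0001]
force along a 2.3 ys 0.1 n -1.0 w 19.4
```

Already deeper than slot 2's stop, with no force yet. Going on in small steps.

move_arm(
  steps=[
    [-1,-0.15,-0.45,-0.9,0,0,0],
    [-1,-0.3,-0.9,-1.8,0,0,0],
    [-1,-0.3,-0.9,-1.8,0,0,0],
  ],
)

```text
clock: 14.47
position: [654.2, -80.3, 154.5]
ee_rot: [0.156, 0.958, -0.239, -0.039]
contact_force: [-0.2, -0.3, -2.6]
gripper_width: 19.3
```

```bash
python3 -c "
from st import *
rep(readout.read_state(),1)"
```

```text
t 14.47 tcp [654.2 -80.3 154.5] edge rel slot 1 : depth 27.5 along 1.0 cross -0.4
axis err(deg): along-tilt -0.05 cross-tilt -0.02 yaw 0.02
turn needed [-0.0006 -0.0008  0.0001]
force along a 2.5 ys -0.0 n -0.9 w 19.3
```

Slot 1 is past 25 mm and still free, so this is the clear one. I need 24 mm more.

move_arm(
  steps=[
    [-1,-0.3,-0.9,-1.8,0,0,0],
    [-1,-0.6,-1.8,-3.5,0,0,0],
    [-1,-0.9,-2.7,-5.3,0,0,0],
    [-1,-1.2,-3.6,-7.1,0,0,0],
    [-1,-1.5,-4.4,-8.8,0,0,0],
  ],
)

```text
clock: 14.88
position: [652.7, -84.8, 145.6]
ee_rot: [0.156, 0.958, -0.239, -0.039]
contact_force: [0.5, -0.5, -1.8]
gripper_width: 19.0
```

move_arm(
  steps=[
    [-1,-0.3,-0.9,-1.8,0,0,0],
    [-1,-0.6,-1.8,-3.5,0,0,0],
    [-1,-0.9,-2.7,-5.3,0,0,0],
    [-1,-1.2,-3.6,-7.1,0,0,0],
    [-1,-1.5,-4.4,-8.8,0,0,0],
  ],
)

```text
clock: 15.3
position: [651.3, -89.2, 136.9]
ee_rot: [0.156, 0.958, -0.239, -0.039]
contact_force: [-0.0, 0.8, -1.2]
gripper_width: 19.4
```

```bash
python3 -c "
from st import *
rep(readout.read_state(),1)"
```

```text
t 15.3 tcp [651.3 -89.2 136.9] edge rel slot 1 : depth 47.4 along 1.0 cross -0.5
axis err(deg): along-tilt -0.04 cross-tilt -0.02 yaw 0.01
turn needed [-0.0006 -0.0005  0.0001]
force along a 0.7 ys -0.2 n -1.2 w 19.4
```

move_arm(
  steps=[
    [-1,-0.15,-0.45,-0.9,0,0,0],
    [-1,-0.3,-0.9,-1.8,0,0,0],
    [-1,-0.45,-1.3,-2.6,0,0,0],
    [-1,-0.45,-1.3,-2.6,0,0,0],
  ],
)

```text
clock: 15.63
position: [650.7, -90.4, 134.3]
ee_rot: [0.156, 0.958, -0.239, -0.039]
contact_force: [1.0, 0.1, -1.7]
gripper_width: 19.2
```

move_arm(
  steps=[
    [-1,-0.15,-0.45,-0.9,0,0,0],
    [-1,-0.15,-0.45,-0.9,0,0,0],
  ],
)

```text
clock: 15.8
position: [650.6, -90.8, 133.5]
ee_rot: [0.156, 0.958, -0.239, -0.039]
contact_force: [-0.6, -0.6, -1.5]
gripper_width: 19.1
```

```bash
python3 -c "
from st import *
rep(readout.read_state(),1)"
```

```text
t 15.8 tcp [650.6 -90.8 133.5] edge rel slot 1 : depth 51.2 along 1.0 cross -0.5
axis err(deg): along-tilt -0.04 cross-tilt -0.02 yaw 0.02
turn needed [-0.0006 -0.0005  0.    ]
force along a 1.7 ys -0.4 n -0.1 w 19.1
```

move_arm(
  steps=[
    [-1,-0.1,-0.3,-0.6,0,0,0],
    [-1,-0.2,-0.6,-1.2,0,0,0],
    [-1,-0.2,-0.6,-1.2,0,0,0],
    [-1,-0.2,-0.6,-1.2,0,0,0],
  ],
)

```text
clock: 16.13
position: [650.9, -91.1, 133.1]
ee_rot: [0.155, 0.958, -0.238, -0.038]
contact_force: [0.1, 2.3, 2.5]
gripper_width: 19.4
```

```bash
python3 -c "
from st import *
rep(readout.read_state(),1)"
```

```text
t 16.13 tcp [650.9 -91.1 133.1] edge rel slot 1 : depth 51.6 along 1.4 cross -0.5
axis err(deg): along-tilt 0.04 cross-tilt -0.04 yaw 0.01
turn needed [-0.0006  0.0007 -0.0004]
force along a -3.3 ys -0.6 n -0.7 w 19.4
```

Contact at the bottom at 51.6 mm. Holding briefly, then releasing.

move_arm(
  steps=[
    [-1,0,0,0,0,0,0],
    [-1,0,0,0,0,0,0],
    [-1,0,0,0,0,0,0],
  ],
)

```text
clock: 16.38
position: [650.9, -91.1, 133.1]
ee_rot: [0.155, 0.958, -0.239, -0.038]
contact_force: [-0.7, 3.6, 3.9]
gripper_width: 19.0
```

```bash
python3 look.py b1 1
```

```text
t 16.38 tcp [650.9 -91.1 133.1] edge rel slot 1 : depth 51.6 along 1.5 cross -0.5
axis err(deg): along-tilt 0.04 cross-tilt -0.04 yaw 0.01
turn needed [-0.0005  0.0007 -0.0005]
force along a -4.9 ys -1.8 n -1.0 w 19.0
```

View pics/side_b1.png

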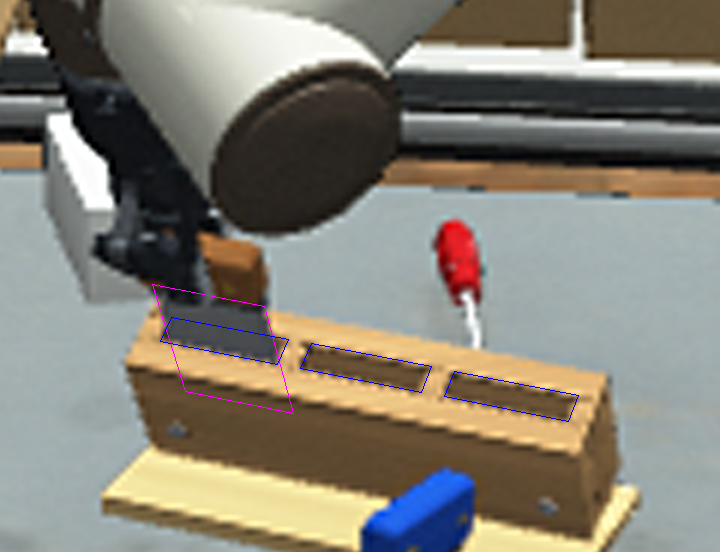

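The blade is deep in slot 1, with about 36 mm of steel still showing at (302,214). The drawn model agrees. Releasing, then backing out along the slot axis.

move_arm(
  steps=[
    [-0.5,0,0,0,0,0,0],
    [-0.2,0,0,0,0,0,0],
    [0.2,0,0,0,0,0,0],
    [0.6,0,0,0,0,0,0],
    [0.6,0,0,0,0,0,0],
  ],
)

```text
clock: 16.9
position: [650.2, -91.8, 131.9]
ee_rot: [0.156, 0.958, -0.239, -0.04]
contact_force: [0.2, 0.5, -0.2]
gripper_width: 67.6
```

move_arm(
  steps=[
    [0.6,1.5,4.5,9,0,0,0],
    [0.6,4,12,24,0,0,0],
    [0.6,7.5,22,44,0,0,0],
    [0.6,12,36,71,0,0,0],
    [0.6,16,49,97,0,0,0],
  ],
)

```text
clock: 17.32
position: [666.5, -41.8, 231.0]
ee_rot: [0.156, 0.958, -0.239, -0.039]
contact_force: [0.7, 0.4, -0.4]
gripper_width: 68.0
```

move_arm(
  steps=[
    [0.6,-8,35,15,0,0,0],
    [0.6,-16,70,20,0,0,0],
    [0.6,-24,105,20,0,0,0],
    [0.6,-32,140,20,0,0,0],
    [0.6,-40,170,20,0,0,0],
  ],
)

```text
clock: 17.73
position: [626.1, 130.0, 250.4]
ee_rot: [0.155, 0.958, -0.238, -0.038]
contact_force: [0.6, -0.0, -0.4]
gripper_width: 68.4
```

move_arm(
  steps=[
    [0.6,0,0,0,0,0,0],
    [0.6,0,0,0,0,0,0],
  ],
)

```text
clock: 17.9
position: [626.3, 129.7, 249.9]
ee_rot: [0.154, 0.958, -0.238, -0.038]
contact_force: [1.2, -0.7, 1.2]
gripper_width: 68.4
```

Run:
```python
from st import *
s=readout.read_state();print(s["position"],s["contact_force"],s["gripper_width"])
# model: scraper home, slot 1, depth 52, along ~0.8
e=mouth(1)+52*a+0.8*ys-0.5*nn
for n in("side","top"):
    p=optics.get_image(n);C=Cam(p);Z=6
    cv2.imwrite(f"pics/full_{n}_end.png",p["frame"])
    f=cv2.resize(p["frame"],None,fx=Z,fy=Z,interpolation=cv2.INTER_CUBIC)
    G=[e-a*z+ys*y+nn*x for x in(-10,10) for y in(-33,33) for z in(96,128)]
    cv2.polylines(f,[np.round((cv2.convexHull(C.proj(G).astype(np.float32))+.5)*Z).astype(int)],True,(0,255,0),1)
    cv2.polylines(f,[np.round((C.proj([e-a*z+ys*y for y,z in((-30,52),(30,52),(30,88),(-30,88))])+.5)*Z).astype(int)],True,(255,0,255),1)
    u=C.proj([mouth(2)])[0].astype(int)
    cv2.imwrite(f"pics/end_{n}.png",f[(u[1]-60)*Z:(u[1]+35)*Z,(u[0]-60)*Z:(u[0]+60)*Z])
```

```text
[626.32621535 129.71398863 249.88663246] [ 1.19258417 -0.67411076  1.17278237] 68.36867226660705
```

View pics/end_side.png

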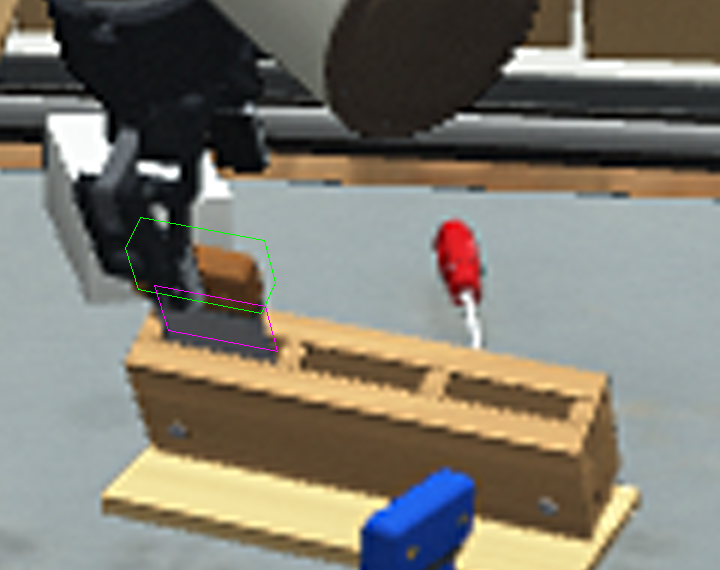

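View pics/full_top_end.png

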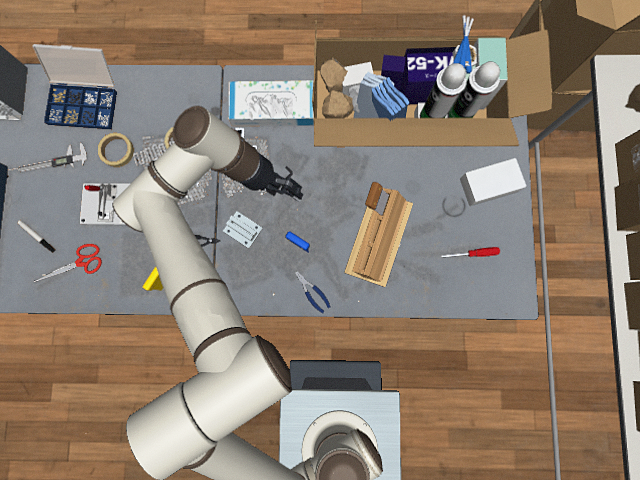

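View pics/end_top.png

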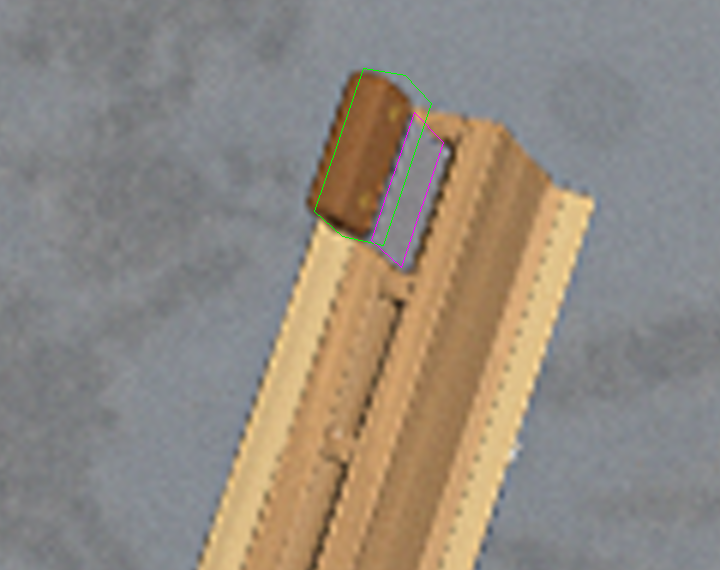

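The scraper stands in slot 1. Its grip, at (374,195) in the top view, lies a little to the left of the upright model, so it leans slightly more within the slot's slack. The other tools look unmoved. I'll move the arm out of the view and measure.

move_arm(
  steps=[
    [0.6,-20,35,10,0,0,0],
    [0.6,-40,70,20,0,0,0],
    [0.6,-60,105,30,0,0,0],
    [0.6,-80,130,40,0,0,0],
    [0.6,-110,130,50,0,0,0],
  ],
)

```text
clock: 18.42
position: [517.0, 260.2, 298.2]
ee_rot: [0.155, 0.958, -0.239, -0.039]
contact_force: [0.1, 0.6, -0.8]
gripper_width: 68.2
```

move_arm(
  steps=[
    [0.6,-30,0,20,0,0,0],
    [0.6,-60,0,40,0,0,0],
    [0.6,-80,0,60,0,0,0],
    [0.6,-80,0,60,0,0,0],
    [0.6,-80,0,60,0,0,0],
  ],
)

```text
clock: 18.83
position: [436.5, 256.8, 361.4]
ee_rot: [0.156, 0.958, -0.237, -0.038]
contact_force: [-0.3, -0.2, -0.7]
gripper_width: 68.3
```

Run:
```python
from st import *
from bench import nets
from scipy.optimize import minimize
P={n:optics.get_image(n) for n in("side","top")}
o=mouth(1);M={}
for n,p in P.items():
    C=Cam(p);u=C.proj([o-60*a])[0]
    h=cv2.cvtColor(p["frame"],cv2.COLOR_BGR2HSV)
    m=((h[...,0]<14)&(h[...,1]>135)).astype(np.uint8)
    k=np.zeros_like(m);k[int(u[1])-22:int(u[1])+22,int(u[0])-22:int(u[0])+22]=1;m*=k
    c,lab,st,_=cv2.connectedComponentsWithStats(m);m=(lab==1+st[1:,4].argmax()).astype(np.uint8);M[n]=m
    print(n,m.sum(),st[1+st[1:,4].argmax()][:4])
def corners(p,rng):
    d,th,al=p; ax=np.cos(th)*(-a)-np.sin(th)*nn; nx=np.cos(th)*nn-np.sin(th)*a*1.0
    e=o+d*a+al*ys-0.5*nn
    return np.array([e+ax*z+ys*y+nx*x for x in(-9.5,9.5) for y in(-32,32) for z in rng])
def cost(p):
    c=0
    for n in P:
        C=Cam(P[n]);q=C.proj(corners(p,(98,127)));m=M[n]
        yy,xx=np.nonzero(m);x0,y0=xx.min()-6,yy.min()-6;w,hh=xx.max()-x0+6,yy.max()-y0+6
        b=np.zeros((hh*8,w*8),np.uint8);cv2.fillConvexPoly(b,np.round((cv2.convexHull(q.astype(np.float32))-[x0,y0]+.5)*8).astype(np.int32),1)
        c+=np.abs(cv2.resize(b.astype(np.float32),(w,hh),interpolation=cv2.INTER_AREA)-m[y0:y0+hh,x0:x0+w]).sum()/m.sum()
    return c
for d0 in(40,52):
    r=minimize(cost,[d0,.03,.8],method="Nelder-Mead",options=dict(initial_simplex=[[d0,.03,.8],[d0+6,.03,.8],[d0,.1,.8],[d0,.03,4]]))
    print("depth,extra lean deg,along",r.x[0].round(1),np.degrees(r.x[1]).round(1),r.x[2].round(1),round(r.fun,3))
for n,p in P.items():
    C=Cam(p);Z=6;f=cv2.resize(p["frame"],None,fx=Z,fy=Z,interpolation=cv2.INTER_CUBIC)
    cv2.polylines(f,[np.round((cv2.convexHull(C.proj(corners(r.x,(98,127))).astype(np.float32))+.5)*Z).astype(int)],True,(0,255,0),1)
    u=C.proj([o-20*a])[0].astype(int);cv2.imwrite(f"pics/fin_{n}.png",f[(u[1]-40)*Z:(u[1]+50)*Z,max(u[0]-50,0)*Z:(u[0]+70)*Z])
    cv2.imwrite(f"pics/finfull_{n}.png",p["frame"])
# bystanders vs start
for n in("top","side"):
    a0=cv2.imread(f"pics/{n}0.png");
    for t,(x0,y0,x1,y1) in(dict(pliers=(290,268,335,315),nippers=(172,228,222,254),screw=(435,240,505,262),hex=(270,160,298,195)) if n=="top" else dict(pliers=(358,272,405,298),nippers=(314,335,340,380),screw=(335,200,352,225),hex=(243,285,278,308))).items():
        d=cv2.absdiff(a0[y0:y1,x0:x1],P[n]["frame"][y0:y1,x0:x1]).mean();print(n,t,"mean diff",round(float(d),1))
```

```text
side 51 [288 211  17   8]
top 74 [368 183  14  18]
depth,extra lean deg,along 120.0 5.7 -58.9 2.0
depth,extra lean deg,along 114.0 16.4 -48.3 2.0
top pliers mean diff 2.9
top nippers mean diff 22.6
top screw mean diff 2.9
top hex mean diff 2.9
side pliers mean diff 1.0
side nippers mean diff 1.0
side screw mean diff 0.9
side hex mean diff 1.0
```

View pics/fin_side.png

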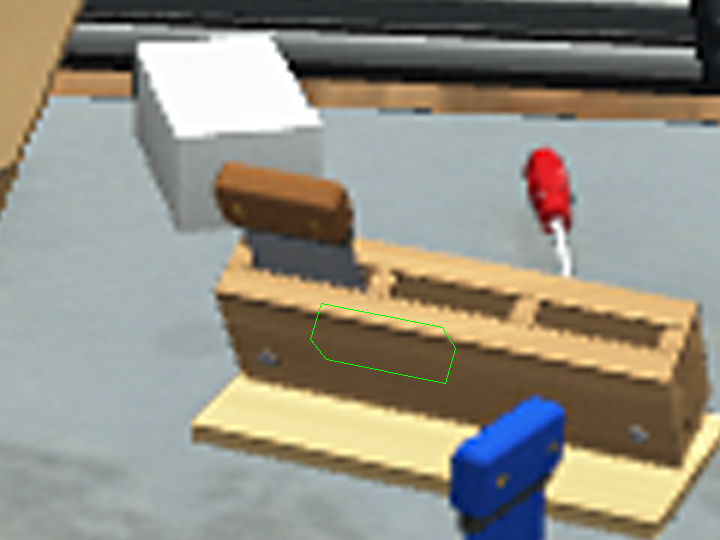

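View pics/finfull_side.png

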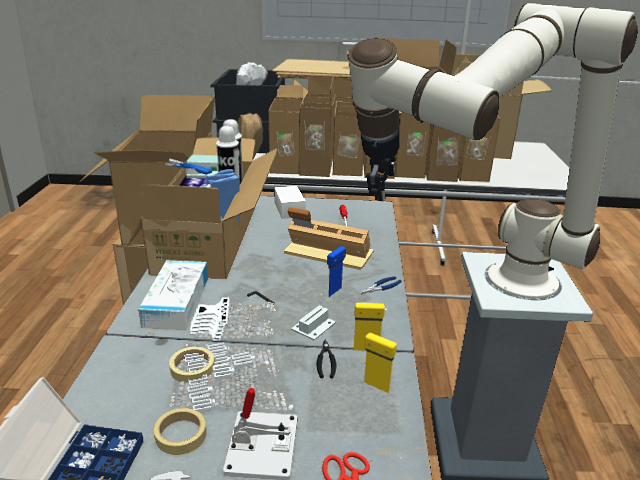

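The mask fit failed: the saturation cut caught only fragments of the grip. I'll fit the hand-read grip extents instead (side crop x 216–353, y 162–243; top crop left 308, top 70, bottom 235).

Run:
```python
from st import *
from scipy.optimize import least_squares
o=mouth(1)
C={n:Cam(optics.get_image(n)) for n in("side","top")}
us=C["side"].proj([o-20*a])[0].astype(int)-[50,40]; ut=C["top"].proj([mouth(2)])[0].astype(int)-60
S=np.array([216,162,353,243])/6-.5+np.tile(us,2); T=np.array([308,70,236])/6-.5+[ut[0],ut[1],ut[1]]
def q(p):
    d,th,al=p;ax=np.cos(th)*(-a)-np.sin(th)*nn;nx=np.cos(th)*nn-np.sin(th)*a
    e=o+d*a+al*ys-.5*nn;X=[e+ax*z+ys*y+nx*x for x in(-9,9) for y in(-32,32) for z in(97,127)]
    s=C["side"].proj(X);t=C["top"].proj(X)
    return np.r_[s.min(0)-S[:2],s.max(0)-S[2:],t[:,0].min()-T[0],t[:,1].min()-T[1],t[:,1].max()-T[2]]
r=least_squares(q,[50,.05,.8],diff_step=1e-3,x_scale=[5,.05,2]);print("depth %.1f extra lean %.1f deg along %.1f"%(r.x[0],np.degrees(r.x[1]),r.x[2]),r.fun.round(1))
for d in(25,47,52):print(d,q([d,r.x[1],r.x[2]]).round(1))
```

```text
depth 53.3 extra lean 2.7 deg along 2.0 [-0.7 -0.6  0.7  0.6  0.  -0.3  0.3]
25 [-2.7 -6.8 -0.9 -5.5 -4.2 -4.5 -3.4]
47 [-1.2 -1.9  0.3 -0.7 -0.9 -1.2 -0.5]
52 [-0.8 -0.8  0.6  0.3 -0.2 -0.5  0.1]
```

Depth is about 52–53 mm and the lean about 31 degrees, both within limits. The arm is clear, so I'm handing in.

```bash
python3 -c "
from bench import workorder,readout
print(readout.read_state()['clock'],workorder.job_done())"
```

```text
the job is handed in; nothing more can be done
19.0333 None
```

The scraper is fully home and released in slot 1, the far slot, and the job was handed in at about 19 s. I took the brown-gripped scraper from the stand and tried slot 2 first. Slot 2 stopped the blade at 24.4 mm with a light contact of about 9 N, so I backed out. Slot 1 took it to 51.6 mm at about 5 N, and there I held it, let go and drew the arm clear.

**Final checks:**
- **Pose:** a fit to the grip's outline gave a depth of 52–53 mm and a lean of about 31° (allowed 22–36°). It was pixel-limited, with errors up to 0.7 px (about 2 mm).
- **Failed fit:** an earlier automatic fit to the grip's colour failed because its mask was poor, so that final fit used outline extents I read off by eye.
- **Other tools:** in the side view, none of the four bystander tools had moved. In the top view the pliers, screwdriver and hex key also matched the start. The nippers differed in the top view, which I put down to the arm covering them there.

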